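# Pack culture dishes in a carrier tray and block the gaps

## Task

Stack three culture dishes on the circle in the white carrier tray, amber at the bottom, then red, then green on top, lids up and neatly in line. Then stand the thick grey foam block in the wider gap beside the stack and the thin pink one in the narrower gap, upright and right down on the tray's floor, so that nothing can shift. Do not tip any dish over, and leave the blue dish where it is.

Things in the scene. Friction and masses are not known exactly. Their poses are not given: they have to be found in the camera images.
- amber_dish (a point): closed round culture dish with flat lid, amber yellow inside with a pale rim, 60 mm diameter, 18 mm high, about 30 g, lying flat. Point: its centre, half-way up (9 mm above its underside); z is the dish's upward axis, its yaw has no meaning
- red_dish (a point): closed round culture dish with flat lid, red inside with a pale rim, 60 mm diameter, 18 mm high, about 30 g, lying flat. Point: its centre, half-way up (9 mm above its underside); z is the dish's upward axis, its yaw has no meaning
- green_dish (a point): closed round culture dish with flat lid, green inside with a pale rim, 60 mm diameter, 18 mm high, about 30 g, lying flat. Point: its centre, half-way up (9 mm above its underside); z is the dish's upward axis, its yaw has no meaning
- blue_dish (a point): closed round culture dish with flat lid, blue inside with a pale rim, 60 mm diameter, 18 mm high, about 30 g, lying flat, not part of the job. Point: its centre, half-way up (9 mm above its underside); z is the dish's upward axis, its yaw has no meaning
- thick_block (a point): grey stiff foam block, standing upright, 56 mm (its x) x 50 mm (its y) x 70 mm high, about 40 g. It holds its full 50 mm from 20 mm above the underside up to the top; below that it tapers to 38 mm at the foot, to lead it into a gap. Point: its centre, 35 mm above the underside; z up. Half a turn makes no difference
- thin_block (a point): pink stiff foam block, standing upright, 56 mm (its x) x 32 mm (its y) x 70 mm high, about 40 g. It holds its full 32 mm from 20 mm above the underside up to the top; below that it tapers to 20 mm at the foot, to lead it into a gap. Point: its centre, 35 mm above the underside; z up. Half a turn makes no difference
- tray: white open carrier tray, fixed, outside 74 mm (x) x 162 mm (y) x 24 mm high, walls 4 mm thick, floor 4 mm thick (inside 66 x 154 mm). Origin: centre of its underside, on the bench; y runs along the tray's length, towards the end with the wider gap; it may be turned to any yaw. The dark circle on its floor lies 9 mm off the middle, so a stack on it leaves a 56 mm gap at the +y end and a 38 mm gap at the -y end, and fingers that close along y have room beside a dish
- seat (a point): centre of the dark circle (62 mm diameter) on the tray's floor, at floor height, 4 mm above the bench, at y = -9 mm in the tray. Same axes as the tray
- wide_gap (a point): centre of the wider empty gap of the tray, on the tray's floor: 56 mm along the tray (its y) between the end wall and a dish that stands on the circle, 66 mm across the tray (its x). Same axes as the tray; at y = +49 mm in the tray
- narrow_gap (a point): centre of the narrower empty gap of the tray, on the tray's floor: 38 mm along the tray (its y) between the end wall and a dish that stands on the circle, 66 mm across the tray (its x). Same axes as the tray; at y = -58 mm in the tray
Things that resemble listed ones, but are neither listed nor needed, are in the scene too. Several things look just like the part that bears thin_block: the one meant starts nearest to the robot's base.

How it is judged:
By the outcome, as a careful person would: the job done as asked, in the order asked, and still so for the second after the job is handed in, with the robot touching nothing.
It also fails if it takes over 120 s, if anything falls off the work surface, if the arm or the gripper's body presses on something with over 40 N, if the wrist force passes 120 N, or if a joint passes its speed limit or range.

## Robot

A 6-joint arm with a two-finger parallel gripper is mounted at the origin on the work surface. World frame = base frame: x ahead of the robot, y to its left, z up, the work surface at z = 0. Lengths are in m, angles in rad, forces in N, time in s.
With the tool pointing down it reaches from about 0.35 to 0.85 m from the base axis. Payload 8.1 kg.
Tool frame: the origin (TCP) lies at the very end of the fingers, on their centre line; the grasp point (between the pads) lies 19 mm behind it; z points along the fingers, y is the direction in which the jaws open and shut (so a half turn about z gives the same grasp; the last joint's range is limited). The gripper opens to 85 mm and grips with 20 to 120 N. Pads are 22 mm wide; open, the fingers measure 114 mm over their backs; the gripper's body (76 mm by 85 mm) begins 54 mm behind the grasp point. The pads swing forward as they close: fully open they stand 13 mm farther back than shut.
Start: joints at [1.21, 0.13, 1.488, -0, 1.523, -0.085], TCP at [0.163, 0.577, 0.231] pointing down, gripper open.
Joint ranges: [-2.96, 2.96], [-0.89, 2.26], [0.02, 2.5], [-1.34, 4.48], [0, 2.73], [-2.66, 2.66]. Speed limits (rad/s): [2.39, 2.39, 2.79, 3.14, 3.14, 3.14].

## Interface

Orientations are given as a rotation vector (axis times angle).
In Python, from bench import status, eyes, order, models gives the robot as it stands.
- The arm moves only by the tool drive_tool, never from a script. Its argument "deltas" is a list of rows, each an object with "slide": the shift along the world's x, y, z in cm, a list of three; "dr": the turn, a rotation vector about the world's x, y, z in rad, a list of three. In form: [{"slide": [dx, dy, dz], "dr": [rx, ry, rz]}, ...]. A call has 1 to 5 rows; each row shifts and turns the commanded pose from where the row before left it; what a row does not reach is not made up. A row lasts 1/10 s, in which the tool goes at most 50 mm and 8.59 degrees, less where a joint would pass 70% of its speed; a pose out of reach is approached as far as the arm can. A call with a gripper value outside its range is refused whole. "hand" is the opening, from 0 (shut) to 1 (fully open), set as the call begins (left out, the last holds). The fingers move at their own pace and stop on an object; "squeeze" is the grip in N (left out, the last holds). Time passes only in rows, so rows that do not move let the fingers close. It gives the time, the measured TCP pose, the force and the opening at its end, in the units of the state.
- status.get_obs(): the state, without advancing time (a new reading comes with each control period).
- eyes.grab_frame(name): name is "scene" or "side" or "wrist"; returns (picture, depth): 384x512x3 uint8, red, green, blue; 384x512 float32, m along the optical axis (not along the pixel's ray), 0 where there is no reading.
- eyes.camera_info(name): a dict with "fov_y" (degrees; the focal length in pixels is half the picture's height over the tangent of half this angle, whatever the lens; pixels are square), "cx", "cy" (the principal point, pixels), "rvec" (rotation vector, rad) and "tvec" (3), from world to camera coordinates, as OpenCV has them; the wrist camera has in their place "tool_from_camera" (4x4, takes a point from camera to tool coordinates, whose origin is the TCP and whose axes are the flange's). Camera axes: x right, y down, z forward; pixel columns grow to the right and rows downward; lengths in m; the calibration is good to about 2 mm. A picture is of the moment at which its call begins: read the wrist's pose just before it. camera_info takes no time and is no camera call.
- order.job_done(): hands the job in, once; it reports no verdict.
Trained networks look in the newest picture that a camera, given by its name, has taken for a name from the list of things; names that differ only in an ending like _2 or _b are one class to them, and where a whole thing is asked for, a point or a joint stands for the part that bears it (a point fixed in the world has none). Each returns a list of dicts, best first, with "conf" (0 to 1); they miss things now and then, are a little off and sometimes report something else, mostly with a low value. They report only what shows in the picture. A call takes as long as a camera call. They do not tell look-alikes from the thing itself.
- models.search_frame(camera, thing): "box" ([centre column, centre row, width, height] in pixels, round what is visible of it).
- models.pinpoint(camera, thing): "point" ([column, row] in pixels: a listed point, or the origin of a listed thing).
The state is a dict: "time_s": time; "q": joint angles; "joint_vel": joint speeds; "effort": joint torques, N m; "tool_pos": TCP position; "tool_rot": TCP orientation; "wrist_force": force on the tool from outside, world axes, zero at the start; "torque": the same for the moment, N m; "opening": finger opening in m.
Only numpy, scipy, OpenCV 4.12 (cv2) and the standard library are available. Lean on these libraries where they do the work, as an engineer would, in place of code of your own. Each camera call takes 0.05 s, during which the arm holds its last target.

## Working session

There is one attempt and no reset: what is moved stays moved. The work goes in short steps, Python scripts to look and compute and a tool call to move; the robot and the scene stay as the last step left them, time stands still between calls to the robot, and variables do not carry over. Pictures are saved under pics/ and viewed, and the job is handed in when it is done.

Besides the shell and the picture viewer there is one more tool, called after "Emit:" as a command line: name --argument value ..., lists and objects as JSON in quotes. drive_tool: Moves the arm, as the interface text tells. Its arguments: {"type":"object","properties":{"deltas":{"type":"array"},"hand":{"type":"number"},"squeeze":{"type":"number"}},"required":["deltas"]}

```bash
mkdir -p pics
cat > h.py <<'E'
import numpy as np, cv2
from bench import status, eyes, order, models
from scipy.spatial.transform import Rotation as R
def cam(name):
    i=eyes.camera_info(name); f=192/np.tan(np.radians(i['fov_y'])/2)
    if 'rvec' in i:
        Rm=R.from_rotvec(i['rvec']).as_matrix(); t=np.array(i['tvec']); 
        Rc=Rm.T; p=-Rm.T@t
    else:
        o=status.get_obs(); T=np.eye(4); T[:3,:3]=R.from_rotvec(o['tool_rot']).as_matrix(); T[:3,3]=o['tool_pos']
        T=T@np.array(i['tool_from_camera']); Rc=T[:3,:3]; p=T[:3,3]
    return f,i['cx'],i['cy'],Rc,p
def grab(name):
    c=cam(name); im,d=eyes.grab_frame(name); return im,d,c
def world(c,d):
    f,cx,cy,Rc,p=c
    v,u=np.mgrid[:d.shape[0],:d.shape[1]]
    P=np.stack([(u-cx)/f*d,(v-cy)/f*d,d],-1)@Rc.T+p
    P[d==0]=np.nan
    return P
def save(n,im): cv2.imwrite('pics/'+n+'.png',im[...,::-1])
E
python3 - <<'E'
from h import *
print(status.get_obs())
for n in ['scene','side','wrist']:
    im,d,c=grab(n); save('a_'+n,im); np.savez('a_'+n+'.npz',im=im,d=d,f=c[0],cx=c[1],cy=c[2],R=c[3],p=c[4]); print(n,c[0],eyes.camera_info(n), np.mean(d==0))
E
```

```text
{'time_s': 0.0, 'q': array([ 1.20962770e+00,  1.31158947e-01,  1.48927912e+00, -1.56248353e-05,
        1.52300189e+00, -8.54123610e-02]), 'joint_vel': array([ 0.00034894, -0.00031554, -0.00062312,  0.00179215, -0.00074624,
        0.00033634]), 'effort': array([ 2.19415895e-03, -5.69411480e+01, -5.00542903e+01, -1.52312591e-04,
        1.52702577e-02, -4.06930553e-06]), 'tool_pos': array([0.16316084, 0.57681769, 0.23024584]), 'tool_rot': array([-4.31730325e-01, -3.11138728e+00,  2.83478582e-03]), 'wrist_force': array([-0.19060292, -0.03936708, -0.16078907]), 'torque': array([ 0.02389291, -0.00399413,  0.07223123]), 'opening': 0.08553083188487258}
scene 435.2012307764145 {'fov_y': 47.611767357798506, 'cx': 256.04250614045066, 'cy': 188.579212525448, 'rvec': array([ 1.4515469 ,  1.82775103, -0.97499617]), 'tvec': array([ 0.16828726, -0.21685731,  1.63235422])} 0.004038492838541667
side 464.32693419390375 {'fov_y': 44.93036013397489, 'cx': 258.0181300470747, 'cy': 186.35861173133435, 'rvec': array([ 2.23684624, -0.79443444,  0.32779438]), 'tvec': array([-0.42520927,  0.27517733,  1.44056203])} 0.014348347981770834
wrist 310.4384869971758 {'fov_y': 63.47192557436065, 'cx': 251.8397633667801, 'cy': 193.8099268333906, 'tool_from_camera': array([[ 4.02765384e-05, -9.49398309e-01, -3.14074592e-01,
         8.03900832e-02],
       [ 9.99999753e-01,  2.58658679e-04, -6.53645948e-04,
         8.86042306e-04],
       [ 7.01808477e-04, -3.14074488e-01,  9.49398085e-01,
        -1.42724673e-01],
       [ 0.00000000e+00,  0.00000000e+00,  0.00000000e+00,
         1.00000000e+00]])} 0.004155476888020833
```

View pics/a_scene.png

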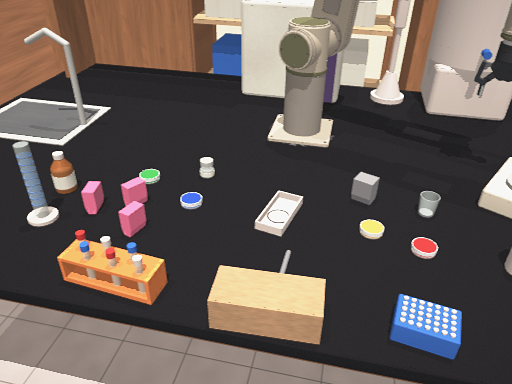

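View pics/a_side.png

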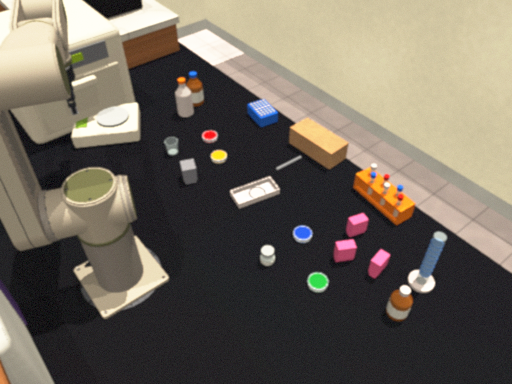

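View pics/a_wrist.png

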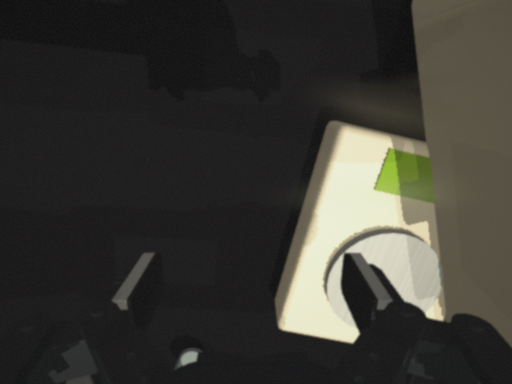

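The scene picture shows yellow (372,229), red (424,247), green (150,176) and blue (191,200) dishes, the tray (280,213), a grey block (365,188), and three pink blocks at (93,197), (134,192), (132,219). Next I compute positions in both fixed views.

Run:
```python
from h import *
rois={'scene':dict(amber=(372,229),red=(424,247),green=(150,176),blue=(191,200),grey=(365,188),tray=(280,213),pA=(93,197),pB=(134,192),pC=(132,219)),
'side':dict(amber=(219,156),red=(210,136),green=(318,282),blue=(303,234),grey=(189,172),tray=(255,192),pA=(379,264),pB=(345,251),pC=(357,225))}
for n in rois:
    z=np.load(f'a_{n}.npz'); c=(z['f'],z['cx'],z['cy'],z['R'],z['p']); P=world(c,z['d'])
    for k,(u,v) in rois[n].items():
        r=28 if k=='tray' else 18
        Q=P[v-r:v+r,u-r:u+r].reshape(-1,3); Q=Q[(Q[:,2]>.008)&(Q[:,2]<.1)]
        if k in('grey','pA','pB','pC'): top=Q[Q[:,2]>.063]
        elif k=='tray': top=Q[Q[:,2]>.015]
        else: top=Q[(Q[:,2]>.012)&(Q[:,2]<.025)]
        rect=cv2.minAreaRect(top[:,:2].astype(np.float32)*1000)
        print(n,k,len(top),'zmax',np.round(np.percentile(Q[:,2],95),4),'rect c',np.round(rect[0],1),'sz',np.round(rect[1],1),'ang',round(rect[2],1),'r',round(float(np.hypot(*rect[0])),0))
```

```text
scene amber 304 zmax 0.0201 rect c [556.7 259.6] sz [60.4 59.2] ang 9.3 r 614.0
scene red 358 zmax 0.0197 rect c [599.2 385.2] sz [61.6 59.3] ang 12.8 r 712.0
scene green 196 zmax 0.071 rect c [ 450.2 -404. ] sz [60.2 57.3] ang 24.7 r 605.0
scene blue 246 zmax 0.02 rect c [ 541.4 -236.6] sz [62.2 58.6] ang 20.3 r 591.0
scene grey 241 zmax 0.0715 rect c [404.5 235.2] sz [57.1 57.6] ang 67.6 r 468.0
scene tray 385 zmax 0.0253 rect c [541.1  14.4] sz [ 76.8 167.1] ang 78.0 r 541.0
scene pA 184 zmax 0.0713 rect c [ 626.4 -485.6] sz [61.3 32.9] ang 9.7 r 793.0
scene pB 310 zmax 0.0715 rect c [ 627.6 -365. ] sz [156.2  60.5] ang 23.4 r 726.0
scene pC 223 zmax 0.071 rect c [ 690.9 -338. ] sz [36.7 58.1] ang 72.7 r 769.0
side amber 150 zmax 0.0202 rect c [571.5 298.7] sz [160.7  58.7] ang 71.3 r 645.0
side red 142 zmax 0.021 rect c [582.5 333.9] sz [161.7  59. ] ang 69.9 r 671.0
side green 273 zmax 0.0203 rect c [ 450.8 -408.6] sz [60.9 59.2] ang 13.5 r 608.0
side blue 215 zmax 0.0208 rect c [ 541.9 -240.6] sz [63.8 56.7] ang 46.4 r 593.0
side grey 155 zmax 0.0718 rect c [404.6 230.9] sz [62.5 49.9] ang 67.9 r 466.0
side tray 240 zmax 0.0252 rect c [542.1  12.3] sz [ 85.6 165.5] ang 76.1 r 542.0
side pA 175 zmax 0.0716 rect c [ 626.9 -490.4] sz [59.8 33.3] ang 10.3 r 796.0
side pB 172 zmax 0.0715 rect c [ 580.8 -390.7] sz [37.2 56.8] ang 62.3 r 700.0
side pC 183 zmax 0.0715 rect c [ 648.  -355.1] sz [151.8  55.2] ang 16.6 r 739.0
```

Run:
```python
from h import *
a=np.load('a_scene.npz')['im'];b=np.load('a_side.npz')['im']
r=lambda im,x0,y0,w,h:cv2.resize(im[y0:y0+h,x0:x0+w],(400,300),interpolation=cv2.INTER_CUBIC)
save('crop1',np.vstack([np.hstack([r(a,60,160,120,90),r(b,300,190,120,90)]),np.hstack([r(a,240,183,80,60),r(b,215,160,80,60)])]))
for n in ['scene','side']:
    for k in ['tray','seat','wide_gap','narrow_gap','thin_block']:
        print(n,k,[(np.round(x['point']),round(x['conf'],2)) for x in models.pinpoint(n,k)])
```

```text
scene tray [(array([278., 213.]), 0.59)]
scene seat [(array([279., 216.]), 0.97)]
scene wide_gap [(array([284., 204.]), 0.78)]
scene narrow_gap [(array([270., 223.]), 0.74)]
scene thin_block [(array([ 91., 197.]), 0.89), (array([137., 193.]), 0.76), (array([131., 219.]), 0.75)]
side tray [(array([257., 193.]), 0.9)]
side seat [(array([258., 193.]), 0.83)]
side wide_gap [(array([241., 197.]), 0.59), (array([259., 194.]), 0.48)]
side narrow_gap [(array([267., 189.]), 0.79)]
side thin_block [(array([378., 265.]), 0.89), (array([354., 224.]), 0.58)]
```

View pics/crop1.png

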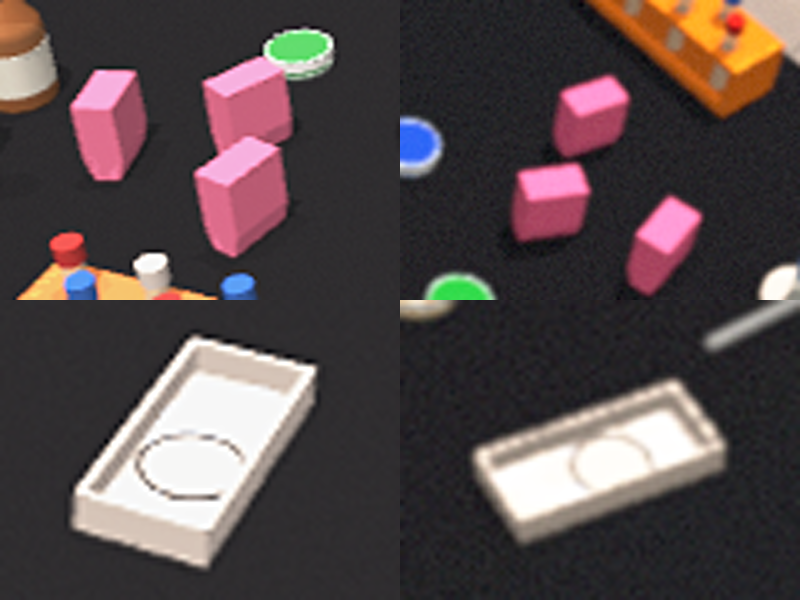

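Nearest to the base among the pink blocks (pixels in the scene picture): (134,192) at r≈0.70 m, against (93,197) at r≈0.795 and (132,219) at r≈0.77. So the one at (134,192), seen at (345,251) in the side view, is the one meant; the crop confirms the layout. The tray's circle lies toward the far end, so its wide gap faces the robot. I move over the tray to refine.

Emit:
drive_tool --deltas '[{"slide": [2.7,-4.1,0],"dr": [0,0,0]},{"slide": [2.7,-4.1,0],"dr": [0,0,0]},{"slide": [2.7,-4.1,0],"dr": [0,0,-0.14]},{"slide": [2.7,-4.1,0],"dr": [0,0,-0.14]},{"slide": [2.7,-4.1,0],"dr": [0,0,-0.14]}]' --hand 1

```text
time_s: 1.15
tool_pos: [0.299, 0.3708, 0.2314]
tool_rot: [1.079, 2.95, 0.001]
wrist_force: [1.3, -0.3, 0.2]
opening: 0.0851
```

Emit:
drive_tool --deltas '[{"slide": [2.7,-4.1,0],"dr": [0,0,-0.14]},{"slide": [2.7,-4.1,0],"dr": [0,0,-0.14]},{"slide": [2.7,-4.1,0],"dr": [0,0,-0.14]},{"slide": [2.7,-4.1,0],"dr": [0,0,-0.14]},{"slide": [2.7,-4.1,0],"dr": [0,0,-0.14]}]'

```text
time_s: 1.65
tool_pos: [0.4342, 0.1655, 0.2317]
tool_rot: [2.025, 2.401, 0.002]
wrist_force: [1.3, 0.5, -0.2]
opening: 0.0854
```

Emit:
drive_tool --deltas '[{"slide": [2.7,-4.1,0],"dr": [0,0,-0.14]},{"slide": [2.7,-4.1,0],"dr": [0,0,-0.14]},{"slide": [2.7,-4.1,0],"dr": [0,0,-0.1]},{"slide": [0,0,0],"dr": [0,0,0]},{"slide": [0,0,0],"dr": [0,0,0]}]'

```text
time_s: 2.15
tool_pos: [0.5146, 0.0432, 0.2311]
tool_rot: [-2.439, -1.979, 0.001]
wrist_force: [-0.0, 1.3, -0.4]
opening: 0.0853
```

```bash
cat >> h.py <<'E'
def state():
    o=status.get_obs(); M=R.from_rotvec(o['tool_rot']).as_matrix()
    print('t',round(o['time_s'],2),'pos',np.round(np.array(o['tool_pos'])*1000,1),'jaw',round(np.degrees(np.arctan2(M[1,1],M[0,1])),2),'z',np.round(M[:,2],3),'F',np.round(o['wrist_force'],1),'open',round(o['opening']*1000,1),'q6',round(o['q'][5],2))
    return o
def rect(P,m):
    r=cv2.minAreaRect((P[m][:,:2]*1000).astype(np.float32)); return [np.round(r[0],1),np.round(r[1],1),round(r[2],2),int(m.sum())]
E
python3 - <<'E'
from h import *
state()
im,d,c=grab('wrist'); save('b_wrist',im); P=world(c,d)
np.savez('b.npz',im=im,P=P)
m=(P[...,2]>.016)&(P[...,2]<.035)&(abs(P[...,0]-.542)<.15)&(abs(P[...,1]-.013)<.12)
print(rect(P,m), np.median(P[m][:,2]))
E
```

```text
t 2.15 pos [514.6  43.2 231.1] jaw -11.87 z [-0.001  0.    -1.   ] F [-0.   1.3 -0.4] open 85.3 q6 0.19
[array([541.8,  14.8]), array([ 74.5, 162.4]), 78.07, 1975] 0.023735175979392675
```

View pics/b_wrist.png

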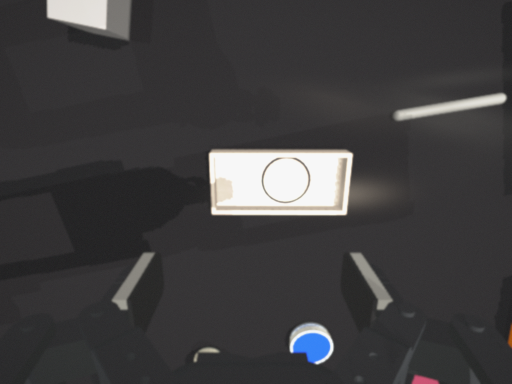

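Wrist view: tray at (280,182), circle at (286,180), slightly right (away from the robot), so the wide gap is on the robot's side. Tray centre is (541.8,14.8) mm, long axis at 168.1°. Next I go above amber.

Emit:
drive_tool --deltas '[{"slide": [0.8,4.3,-1.6],"dr": [0,0,0]},{"slide": [0.8,4.3,-1.6],"dr": [0,0,0]},{"slide": [0.8,4.3,-1.6],"dr": [0,0,0]},{"slide": [0.8,4.3,-1.6],"dr": [0,0,0]},{"slide": [0.8,4.3,-1.6],"dr": [0,0,0]}]'

```text
time_s: 2.7
tool_pos: [0.5532, 0.2628, 0.1511]
tool_rot: [-2.434, -1.986, -0.001]
wrist_force: [1.0, 0.5, 0.1]
opening: 0.0853
```

Emit:
drive_tool --deltas '[{"slide": [0,0,0],"dr": [0,0,0]},{"slide": [0,0,0],"dr": [0,0,0]}]'

```text
time_s: 2.9
tool_pos: [0.5526, 0.2614, 0.1505]
tool_rot: [-2.432, -1.988, 0.003]
wrist_force: [0.7, -1.6, -0.0]
opening: 0.0852
```

```bash
cat >> h.py <<'E'
def dish(xy,zlo=.012,zhi=.024,name='wrist',pic=None,r=.05):
    im,d,c=grab(name); P=world(c,d)
    if pic: save(pic,im)
    m=(P[...,2]>zlo)&(P[...,2]<zhi)&(np.hypot(P[...,0]-xy[0],P[...,1]-xy[1])<r)
    Q=(P[m][:,:2]*1000).astype(np.float32); (x,y),rr=cv2.minEnclosingCircle(Q)
    print('circle',round(x,1),round(y,1),'r',round(rr,1),'rect',rect(P,m),'zmed',round(float(np.median(P[m][:,2])),4))
    return im,P
E
python3 - <<'E'
from h import *
state(); dish((.557,.26),pic='c_amber')
z=np.load('b.npz'); im=z['im'];P=z['P']
m=np.zeros(im.shape[:2],bool); m[154:206,235:335]=1
m&=(im.sum(-1)<420)&(P[...,2]<.012)&(P[...,2]>-.002)
v,u=np.nonzero(m); k=(np.hypot(u-286,v-180)<30); Q=(P[v[k],u[k]][:,:2]*1000).astype(np.float32); print('circle',len(Q),cv2.fitEllipse(Q))
E
```

```text
t 2.9 pos [552.6 261.4 150.5] jaw -11.47 z [-0.002 -0.001 -1.   ] F [ 0.7 -1.6 -0. ] open 85.2 q6 0.56
circle 555.2 259.0 r 30.5 rect [array([555.4, 259.3]), array([59.9, 59.5]), 78.95, 3233] zmed 0.0177
circle 56 ((550.6845703125, 11.658554077148438), (58.167659759521484, 59.911399841308594), 174.95713806152344)
```

View pics/c_amber.png

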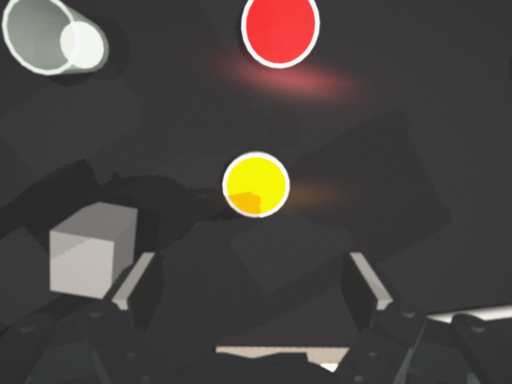

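The wrist picture shows the amber dish at (256,185), red at (280,25), and the grey block at (95,250). I descend on amber.

Emit:
drive_tool --deltas '[{"slide": [0.27,-0.22,-4.0],"dr": [0,0,-0.008]},{"slide": [0,0,-4.0],"dr": [0,0,0]},{"slide": [0,0,-4.0],"dr": [0,0,0]},{"slide": [0,0,-2.0],"dr": [0,0,0]},{"slide": [0,0,-0.7],"dr": [0,0,0]}]'

```text
time_s: 3.45
tool_pos: [0.5553, 0.2555, 0.0024]
tool_rot: [-2.445, -1.971, 0.005]
wrist_force: [-0.8, 0.5, 0.4]
opening: 0.0852
```

Emit:
drive_tool --deltas '[{"slide": [0,0,0],"dr": [0,0,0]},{"slide": [0,0,0],"dr": [0,0,0]},{"slide": [0,0,0],"dr": [0,0,0]},{"slide": [0,0,0],"dr": [0,0,0]},{"slide": [0,0,0],"dr": [0,0,0]}]' --hand 0.5 --squeeze 25

```text
time_s: 3.95
tool_pos: [0.5591, 0.2576, 0.007]
tool_rot: [2.444, 1.972, 0.006]
wrist_force: [-0.4, -1.3, 7.1]
opening: 0.0585
```

Emit:
drive_tool --deltas '[{"slide": [0,0,0],"dr": [0,0,0]},{"slide": [0,0,0],"dr": [0,0,0]},{"slide": [0,0,0],"dr": [0,0,0]}]'

```text
time_s: 4.25
tool_pos: [0.5591, 0.2576, 0.007]
tool_rot: [2.444, 1.972, 0.006]
wrist_force: [-1.0, -1.7, 7.6]
opening: 0.0583
```

Emit:
drive_tool --deltas '[{"slide": [0,0,0.5],"dr": [0,0,0]},{"slide": [0,0,3],"dr": [0,0,0]},{"slide": [0,0,4],"dr": [0,0,0]},{"slide": [0,0,4],"dr": [0,0,0]},{"slide": [0,0,0],"dr": [0,0,0]}]'

```text
time_s: 4.75
tool_pos: [0.5615, 0.2589, 0.1279]
tool_rot: [2.442, 1.97, 0.019]
wrist_force: [1.1, -0.1, 0.5]
opening: 0.0586
```

Run:
```python
from h import *
state()
out=[]
for n,(x,y) in dict(scene=(372,215),side=(219,150)).items():
    im,d,c=grab(n); out.append(cv2.resize(im[y-60:y+60,max(0,x-80):x+80],(400,300),interpolation=cv2.INTER_CUBIC))
im,d,c=grab('wrist'); out.append(cv2.resize(im,(400,300)));save('d',np.vstack([np.hstack(out[:2]),np.hstack([out[2],out[2]*0])]))
o=state()
P=world(c,d); m=(im[...,0]>150)&(im[...,1]>100)&(im[...,2]<90)&(P[...,2]>.04)
Q=P[m]; A=np.c_[Q[:,:2],np.ones(len(Q))]; k=np.linalg.lstsq(A,Q[:,2],rcond=None)[0]; print(len(Q),Q.mean(0),k)
```

```text
t 4.75 pos [561.5 258.9 127.9] jaw -12.19 z [ 0.012  0.004 -1.   ] F [ 1.1 -0.1  0.5] open 58.6 q6 0.56
t 4.9 pos [557.1 257.3 119.8] jaw -12.2 z [ 0.001  0.    -1.   ] F [-0.6 -0.3 -0.8] open 58.2 q6 0.56
8933 [0.55902175 0.25978704 0.1324381 ] [0.0016133  0.0004565  0.13141764]
```

View pics/d.png

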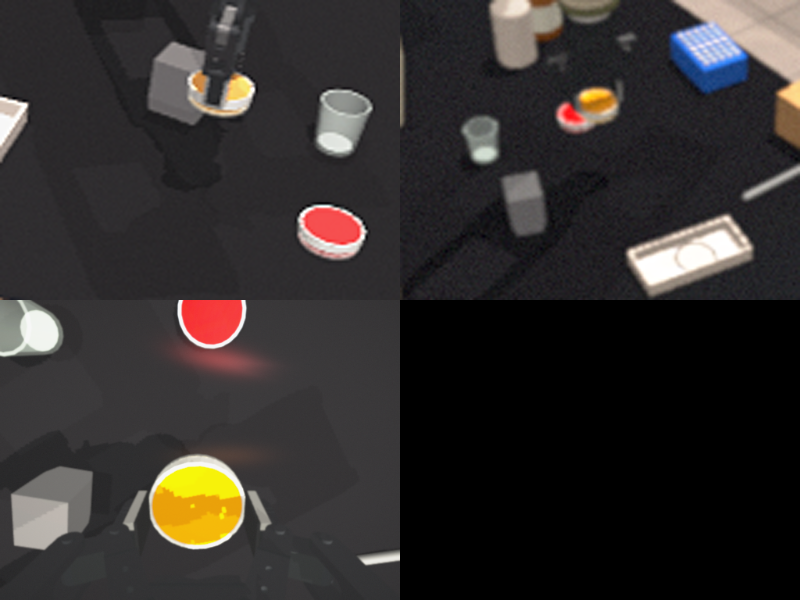

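Amber is held level at (197,503) in the lower-left panel. I carry it to the seat.

Emit:
drive_tool --deltas '[{"slide": [-0.1,-4.9,0],"dr": [0,0,0]},{"slide": [-0.1,-4.9,0],"dr": [0,0,0]},{"slide": [-0.1,-4.9,0],"dr": [0,0,0]},{"slide": [-0.1,-4.9,0],"dr": [0,0,0]},{"slide": [-0.1,-4.9,0],"dr": [0,0,0]}]'

```text
time_s: 5.4
tool_pos: [0.5503, 0.0105, 0.1174]
tool_rot: [-2.443, -1.972, 0.004]
wrist_force: [0.9, -1.0, -0.5]
opening: 0.0583
```

Emit:
drive_tool --deltas '[{"slide": [0,0,0],"dr": [0,0,0]},{"slide": [0,0,0],"dr": [0,0,0]},{"slide": [0,0,0],"dr": [0,0,0]}]'

```text
time_s: 5.7
tool_pos: [0.5513, 0.013, 0.1181]
tool_rot: [-2.443, -1.972, 0.002]
wrist_force: [-0.0, -0.1, -0.5]
opening: 0.0587
```

```bash
cat >> h.py <<'E'
def held(col):
    im,d,c=grab('wrist'); P=world(c,d); o=state()
    i=im.astype(int); r,g,b=i[...,0],i[...,1],i[...,2]
    m={'amber':(r>120)&(g>90)&(b<90),'red':(r>120)&(g<90)&(b<100),'green':(g>110)&(r<110)&(b<150)}[col]&(P[...,2]>.04)
    n,l,s,ce=cv2.connectedComponentsWithStats(m.astype(np.uint8)); k=1+np.argmax(s[1:,4]); m=l==k
    Q=P[m]; A=np.c_[Q[:,:2]-Q[:,:2].mean(0),np.ones(len(Q))]; kk=np.linalg.lstsq(A,Q[:,2],rcond=None)[0]
    (x,y),rr=cv2.minEnclosingCircle((Q[:,:2]*1000).astype(np.float32))
    print('held circle',round(x,1),round(y,1),round(rr,1),'rect',rect(P,m),'top z',np.round(kk[2]*1000,1),'slope',np.round(kk[:2],3),'rel tcp',np.round([x-o['tool_pos'][0]*1e3,y-o['tool_pos'][1]*1e3,kk[2]*1e3-o['tool_pos'][2]*1e3],1))
    return im,P
E
python3 - <<'E'
from h import *
im,P=held('amber'); save('e',im)
E
```

```text
t 5.75 pos [551.5  13.4 118.4] jaw -12.13 z [-0.002  0.    -1.   ] F [-0.4  1.  -0.1] open 58.5 q6 0.14
held circle 551.6 13.6 28.4 rect [array([551.6,  13.6]), array([55.9, 55.6]), 34.27, 9034] top z 128.8 slope [-0.004 -0.   ] rel tcp [ 0.   0.1 10.3]
```

View pics/e.png

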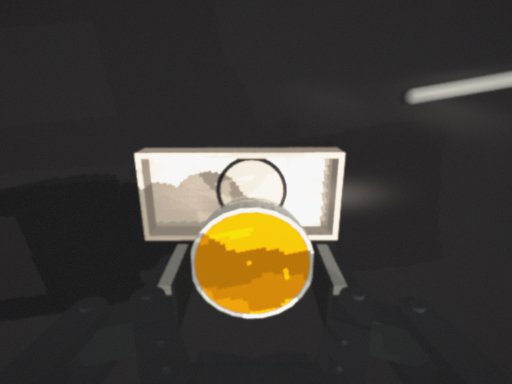

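The dish is centred on the TCP, with the tray behind it at (240,195). I lower it onto the circle.

Emit:
drive_tool --deltas '[{"slide": [-0.08,-0.08,-3.5],"dr": [0,0,0]},{"slide": [0,0,-3.5],"dr": [0,0,0]},{"slide": [0,0,-2.0],"dr": [0,0,0]},{"slide": [0,0,-1.0],"dr": [0,0,0]},{"slide": [0,0,-0.2],"dr": [0,0,0]}]'

```text
time_s: 6.25
tool_pos: [0.5502, 0.0126, 0.0158]
tool_rot: [-2.442, -1.974, 0.003]
wrist_force: [-0.4, 0.5, -0.6]
opening: 0.0585
```

Emit:
drive_tool --deltas '[{"slide": [0,0,-0.2],"dr": [0,0,0]},{"slide": [0,0,-0.2],"dr": [0,0,0]},{"slide": [0,0,0],"dr": [0,0,0]},{"slide": [0,0,0],"dr": [0,0,0]}]'

```text
time_s: 6.65
tool_pos: [0.5519, 0.0113, 0.0141]
tool_rot: [2.444, 1.972, 0.002]
wrist_force: [0.6, -0.7, -0.4]
opening: 0.0584
```

Emit:
drive_tool --deltas '[{"slide": [0,0,-0.15],"dr": [0,0,0]},{"slide": [0,0,0],"dr": [0,0,0]},{"slide": [0,0,0],"dr": [0,0,0]}]'

```text
time_s: 6.95
tool_pos: [0.5513, 0.0113, 0.0118]
tool_rot: [-2.445, -1.973, -0.0]
wrist_force: [0.5, 0.7, -1.0]
opening: 0.058
```

Emit:
drive_tool --deltas '[{"slide": [0,0,-0.1],"dr": [0,0,0]},{"slide": [0,0,0],"dr": [0,0,0]},{"slide": [0,0,0],"dr": [0,0,0]}]'

```text
time_s: 7.25
tool_pos: [0.5514, 0.0113, 0.0111]
tool_rot: [2.445, 1.973, 0.0]
wrist_force: [-1.9, 0.0, 3.3]
opening: 0.0588
```

Contact, so I release and lift.

Emit:
drive_tool --deltas '[{"slide": [0,0,0],"dr": [0,0,0]},{"slide": [0,0,0],"dr": [0,0,0]},{"slide": [0,0,0],"dr": [0,0,0]},{"slide": [0,0,0],"dr": [0,0,0]}]' --hand 0.95

```text
time_s: 7.65
tool_pos: [0.5512, 0.0114, 0.0106]
tool_rot: [-2.445, -1.973, 0.0]
wrist_force: [0.5, 1.4, 0.5]
opening: 0.0813
```

Emit:
drive_tool --deltas '[{"slide": [0,0,2],"dr": [0,0,0]},{"slide": [0,0,4],"dr": [0,0,0]},{"slide": [0,0,5],"dr": [0,0,0]},{"slide": [0,0,3],"dr": [0,0,0]},{"slide": [0,0,0],"dr": [0,0,0]}]'

```text
time_s: 8.15
tool_pos: [0.555, 0.0111, 0.1573]
tool_rot: [2.439, 1.968, 0.012]
wrist_force: [0.8, -0.1, -1.1]
opening: 0.0808
```

Emit:
drive_tool --deltas '[{"slide": [0,0,0],"dr": [0,0,0]},{"slide": [0,0,0],"dr": [0,0,0]}]'

```text
time_s: 8.35
tool_pos: [0.5502, 0.0114, 0.1491]
tool_rot: [-2.444, -1.972, 0.003]
wrist_force: [0.9, 0.0, -0.2]
opening: 0.0812
```

```bash
cat >> h.py <<'E'
def look(pic,xy=None,zlo=.018,zhi=.027):
    im,d,c=grab('wrist'); P=world(c,d); save(pic,im); state()
    i=im.astype(int); r,g,b=i[...,0],i[...,1],i[...,2]
    for col,m in {'amber':(r>120)&(g>90)&(b<90),'red':(r>120)&(g<90)&(b<100),'green':(g>110)&(r<110)&(b<150)}.items():
        n,l,s,ce=cv2.connectedComponentsWithStats(m.astype(np.uint8))
        if n<2: continue
        k=1+np.argmax(s[1:,4])
        if s[k,4]<300: continue
        (x,y),rr=cv2.minEnclosingCircle((P[l==k][:,:2]*1000).astype(np.float32))
        print(col,'col circ',round(x,1),round(y,1),round(rr,1),'z',round(float(np.median(P[l==k][:,2]))*1000,1), np.round(ce[k]))
    m=(P[...,2]>.016)&(P[...,2]<.0265)&(abs(P[...,0]-.542)<.1)&(abs(P[...,1]-.015)<.06)
    if m.sum()>200: print('tray',rect(P,m))
    return im,P
E
python3 - <<'E'
from h import *
look('f')
E
```

```text
t 8.4 pos [550.   11.4 148.7] jaw -12.2 z [-0.003  0.    -1.   ] F [-0.6  0.8  0.8] open 80.9 q6 0.14
amber col circ 551.5 12.1 27.5 z nan [253. 183.]
tray [array([541.5,  14.8]), array([ 74.6, 162.7]), 77.96, 6709]
```

View pics/f.png

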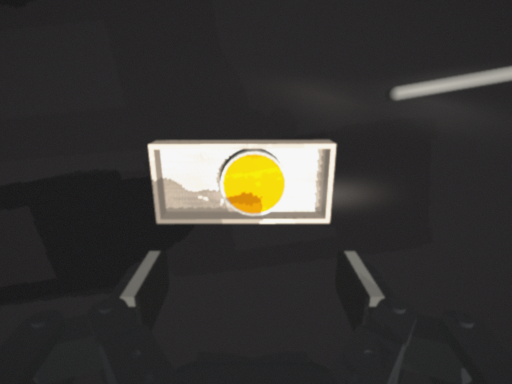

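Amber sits on the circle at (253,183). Its offset from the seat is about 1 mm. Next, red.

Emit:
drive_tool --deltas '[{"slide": [0.6,4.7,0],"dr": [0,0,0]},{"slide": [0.6,4.7,0],"dr": [0,0,0]},{"slide": [0.6,4.7,0],"dr": [0,0,0]},{"slide": [0.6,4.7,0],"dr": [0,0,0]},{"slide": [0.6,4.7,0],"dr": [0,0,0]}]'

```text
time_s: 8.9
tool_pos: [0.5802, 0.2478, 0.1486]
tool_rot: [-2.444, -1.972, 0.005]
wrist_force: [1.2, -0.5, 1.0]
opening: 0.0809
```

Emit:
drive_tool --deltas '[{"slide": [0.6,4.7,0],"dr": [0,0,0]},{"slide": [0.6,4.7,0],"dr": [0,0,0]},{"slide": [0.6,4.5,0],"dr": [0,0,0]},{"slide": [0,0,0],"dr": [0,0,0]},{"slide": [0,0,0],"dr": [0,0,0]}]'

```text
time_s: 9.4
tool_pos: [0.5978, 0.3859, 0.1477]
tool_rot: [-2.442, -1.975, 0.007]
wrist_force: [0.4, -1.0, -0.6]
opening: 0.0811
```

Run:
```python
from h import *
im,P=look('g'); state(); dish((.599,.385))
m=(P[...,2]>.03)&(P[...,2]<.12); print('tall',[ (np.round(P[l==k].mean(0)*1000),s[k,4],P[l==k].max(0)*1000,P[l==k].min(0)*1000) for n,l,s,c in [cv2.connectedComponentsWithStats(m.astype(np.uint8))] for k in range(1,n) if s[k,4]>100])
```

```text
t 9.45 pos [598.3 384.8 148.5] jaw -12.16 z [-0.003 -0.002 -1.   ] F [-0.2 -0.8 -0.1] open 81.3 q6 0.71
red col circ 600.3 384.8 26.6 z nan [255. 184.]
t 9.45 pos [598.3 384.8 148.5] jaw -12.16 z [-0.003 -0.002 -1.   ] F [-0.2 -0.8 -0.1] open 81.3 q6 0.71
circle 599.9 385.2 r 30.6 rect [array([600.3, 385.7]), array([59.8, 59.9]), 28.89, 3305] zmed 0.0178
tall [(array([812., 331.,  36.]), np.int32(567), array([818.36071447, 367.45191426,  46.33144736]), array([807.9747347 , 309.65587753,  30.00944674])), (array([433., 406.,  47.]), np.int32(3081), array([461.23073305, 432.07536186,  59.88910373]), array([408.83264843, 380.87748594,  30.01005794])), (array([412., 248.,  70.]), np.int32(283), array([424.10956105, 256.24978927,  71.42253447]), array([395.49998108, 240.27744496,  68.2941153 ]))]
```

View pics/g.png

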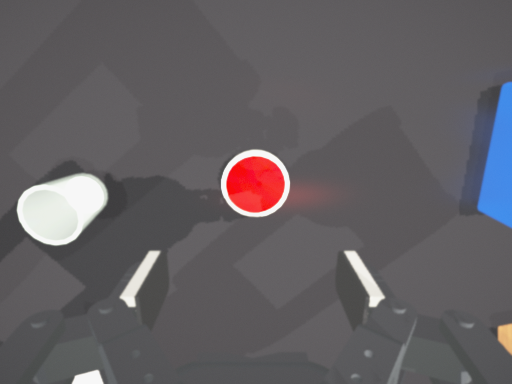

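Red is at (255,184), world (600,385.3), with nothing close by. I descend with a slightly higher grip.

Emit:
drive_tool --deltas '[{"slide": [0.18,0.05,-4.0],"dr": [0,0,0]},{"slide": [0,0,-4.0],"dr": [0,0,0]},{"slide": [0,0,-4.0],"dr": [0,0,0]},{"slide": [0,0,-1.7],"dr": [0,0,0]},{"slide": [0,0,0],"dr": [0,0,0]}]'

```text
time_s: 10.0
tool_pos: [0.5988, 0.3832, 0.01]
tool_rot: [-2.446, -1.97, 0.011]
wrist_force: [-0.9, -0.1, 0.8]
opening: 0.0811
```

Emit:
drive_tool --deltas '[{"slide": [0,0,0],"dr": [0,0,0]},{"slide": [0,0,0],"dr": [0,0,0]}]'

```text
time_s: 10.2
tool_pos: [0.6033, 0.3867, 0.0174]
tool_rot: [2.445, 1.972, 0.008]
wrist_force: [0.9, -0.1, -0.3]
opening: 0.0816
```

Emit:
drive_tool --deltas '[{"slide": [0,0,0],"dr": [0,0,0]},{"slide": [0,0,0],"dr": [0,0,0]},{"slide": [0,0,0],"dr": [0,0,0]},{"slide": [0,0,0],"dr": [0,0,0]},{"slide": [0,0,0],"dr": [0,0,0]}]' --hand 0.5

```text
time_s: 10.7
tool_pos: [0.6021, 0.3868, 0.0162]
tool_rot: [2.445, 1.973, 0.005]
wrist_force: [-1.3, 0.6, 9.1]
opening: 0.0429
```

The fingers closed over the lid: opening is 43 mm with a 9 N upward force. I back off and look.

Emit:
drive_tool --deltas '[{"slide": [0,0,0.3],"dr": [0,0,0]},{"slide": [0,0,1],"dr": [0,0,0]},{"slide": [0,0,4],"dr": [0,0,0]},{"slide": [0,0,4],"dr": [0,0,0]},{"slide": [0,0,4],"dr": [0,0,0]}]' --hand 0.95

```text
time_s: 11.2
tool_pos: [0.6008, 0.3856, 0.1486]
tool_rot: [2.445, 1.973, -0.001]
wrist_force: [0.5, -0.2, -0.7]
opening: 0.0813
```

Emit:
drive_tool --deltas '[{"slide": [0,0,0],"dr": [0,0,0]},{"slide": [0,0,0],"dr": [0,0,0]},{"slide": [0,0,0],"dr": [0,0,0]},{"slide": [0,0,0],"dr": [0,0,0]},{"slide": [0,0,0],"dr": [0,0,0]}]'

```text
time_s: 11.7
tool_pos: [0.6002, 0.3853, 0.1448]
tool_rot: [-2.445, -1.972, 0.005]
wrist_force: [-0.4, 0.4, 0.3]
opening: 0.0811
```

Run:
```python
from h import *
im,P=look('i'); dish((.599,.385)); state()
```

```text
t 11.75 pos [600.4 385.4 145.2] jaw -12.21 z [-0.002 -0.001 -1.   ] F [ 0.  -0.2 -0. ] open 81.1 q6 0.71
red col circ 600.8 385.0 26.5 z nan [253. 185.]
circle 600.7 385.3 r 30.4 rect [array([600.8, 385.6]), array([60. , 59.8]), 62.07, 3370] zmed 0.0177
t 11.8 pos [600.6 385.5 145.5] jaw -12.2 z [-0.002 -0.001 -1.   ] F [ 0.3  0.1 -0.2] open 81.2 q6 0.71
```

View pics/i.png

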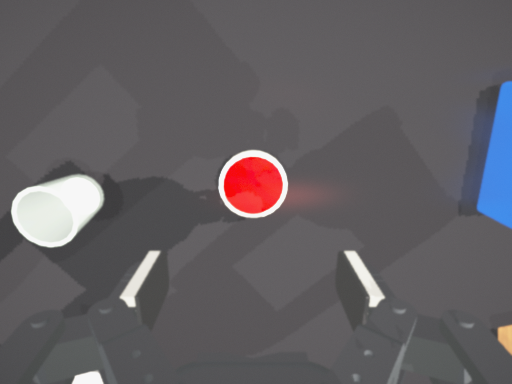

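The dish is undisturbed at (253,185). Settled z had ended 6 mm higher than commanded, so this time I settle and read z before closing.

Emit:
drive_tool --deltas '[{"slide": [0,0,-4.0],"dr": [0,0,0]},{"slide": [0,0,-4.0],"dr": [0,0,0]},{"slide": [0,0,-3.0],"dr": [0,0,0]},{"slide": [0,0,-2.0],"dr": [0,0,0]},{"slide": [0,0,-0.3],"dr": [0,0,0]}]'

```text
time_s: 12.3
tool_pos: [0.5982, 0.3842, 0.009]
tool_rot: [-2.444, -1.972, 0.011]
wrist_force: [-1.3, 0.0, 0.3]
opening: 0.0815
```

Emit:
drive_tool --deltas '[{"slide": [0,0,0],"dr": [0,0,0]},{"slide": [0,0,0],"dr": [0,0,0]},{"slide": [0,0,0],"dr": [0,0,0]}]'

```text
time_s: 12.6
tool_pos: [0.6025, 0.3866, 0.0162]
tool_rot: [2.444, 1.972, 0.005]
wrist_force: [0.9, -0.8, -0.5]
opening: 0.0811
```

Emit:
drive_tool --deltas '[{"slide": [-0.15,-0.1,-0.4],"dr": [0,0,0]},{"slide": [0,0,-0.4],"dr": [0,0,0]},{"slide": [0,0,-0.3],"dr": [0,0,0]},{"slide": [0,0,0],"dr": [0,0,0]},{"slide": [0,0,0],"dr": [0,0,0]}]'

```text
time_s: 13.1
tool_pos: [0.5994, 0.3847, 0.0024]
tool_rot: [-2.445, -1.973, 0.001]
wrist_force: [-0.2, -0.1, 0.4]
opening: 0.081
```

Emit:
drive_tool --deltas '[{"slide": [0,0,0],"dr": [0,0,0]}]'

```text
time_s: 13.2
tool_pos: [0.5996, 0.3849, 0.0029]
tool_rot: [2.445, 1.973, 0.0]
wrist_force: [0.2, 0.2, 0.3]
opening: 0.0811
```

Emit:
drive_tool --deltas '[{"slide": [0,0,0.3],"dr": [0,0,0]},{"slide": [0,0,0],"dr": [0,0,0]},{"slide": [0,0,0],"dr": [0,0,0]}]'

```text
time_s: 13.5
tool_pos: [0.5998, 0.385, 0.0062]
tool_rot: [2.445, 1.973, 0.001]
wrist_force: [0.0, -0.7, -1.1]
opening: 0.0809
```

Emit:
drive_tool --deltas '[{"slide": [0,0,0],"dr": [0,0,0]},{"slide": [0,0,0],"dr": [0,0,0]},{"slide": [0,0,0],"dr": [0,0,0]},{"slide": [0,0,0],"dr": [0,0,0]},{"slide": [0,0,0],"dr": [0,0,0]}]' --hand 0.5

```text
time_s: 14.0
tool_pos: [0.5998, 0.385, 0.0062]
tool_rot: [2.445, 1.973, 0.001]
wrist_force: [-0.4, 0.0, 3.7]
opening: 0.0587
```

Gripped at 58.7 mm. I lift and carry it to the tray, to an xy target of about (551.3, 12.3).

Emit:
drive_tool --deltas '[{"slide": [0,0,0.5],"dr": [0,0,0]},{"slide": [0,0,3],"dr": [0,0,0]},{"slide": [0,0,4],"dr": [0,0,0]},{"slide": [0,0,4],"dr": [0,0,0]},{"slide": [-0.1,-1,0],"dr": [0,0,0]}]'

```text
time_s: 14.5
tool_pos: [0.6023, 0.3777, 0.1295]
tool_rot: [2.442, 1.973, 0.019]
wrist_force: [1.1, 0.5, 1.5]
opening: 0.0588
```

Emit:
drive_tool --deltas '[{"slide": [-0.6,-4.5,0],"dr": [0,0,0]},{"slide": [-0.6,-4.5,0],"dr": [0,0,0]},{"slide": [-0.6,-4.5,0],"dr": [0,0,0]},{"slide": [-0.6,-4.5,0],"dr": [0,0,0]},{"slide": [-0.6,-4.5,0],"dr": [0,0,0]}]'

```text
time_s: 15.0
tool_pos: [0.5677, 0.148, 0.1203]
tool_rot: [-2.445, -1.973, 0.001]
wrist_force: [0.2, -0.0, -0.6]
opening: 0.0585
```

Emit:
drive_tool --deltas '[{"slide": [-0.6,-4.5,0],"dr": [0,0,0]},{"slide": [-0.6,-4.5,0],"dr": [0,0,0]},{"slide": [-0.55,-4.5,0],"dr": [0,0,0]},{"slide": [0,-0.3,0],"dr": [0,0,0]},{"slide": [0,0,0],"dr": [0,0,0]}]'

```text
time_s: 15.5
tool_pos: [0.5507, 0.0107, 0.1206]
tool_rot: [-2.448, -1.969, 0.0]
wrist_force: [-0.0, -0.2, -0.5]
opening: 0.0585
```

Emit:
drive_tool --deltas '[{"slide": [0,0,0],"dr": [0,0,0]},{"slide": [0,0,0],"dr": [0,0,0]},{"slide": [0,0,0],"dr": [0,0,0]}]'

```text
time_s: 15.8
tool_pos: [0.5511, 0.0131, 0.1207]
tool_rot: [-2.443, -1.975, 0.0]
wrist_force: [0.2, 0.1, 0.1]
opening: 0.0582
```

Run:
```python
from h import *
im,P=held('red'); save('j',im); o=state()
```

```text
t 15.85 pos [551.1  13.  120.7] jaw -12.1 z [-0.  0. -1.] F [-0.2  0.3 -0.2] open 58.5 q6 0.14
held circle 551.1 13.5 28.2 rect [array([551.6,  13.6]), array([55.1, 55.3]), 83.64, 9008] top z 132.2 slope [0.    0.001] rel tcp [ 0.   0.4 11.6]
t 15.85 pos [551.1  13.  120.7] jaw -12.1 z [-0.  0. -1.] F [-0.2  0.3 -0.2] open 58.5 q6 0.14
```

View pics/j.png

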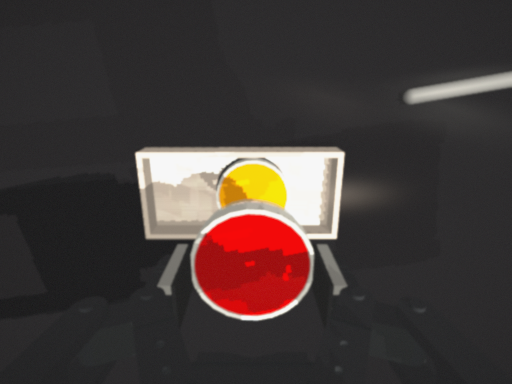

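Red is level and slightly off in y (1.5 mm), which I correct while descending.

Emit:
drive_tool --deltas '[{"slide": [0,-0.15,-3.0],"dr": [0,0,0]},{"slide": [0,0,-3.0],"dr": [0,0,0]},{"slide": [0,0,-1.5],"dr": [0,0,0]},{"slide": [0,0,-0.8],"dr": [0,0,0]},{"slide": [0,0,0],"dr": [0,0,0]}]'

```text
time_s: 16.35
tool_pos: [0.5504, 0.0106, 0.0369]
tool_rot: [-2.444, -1.972, 0.002]
wrist_force: [-0.0, 0.4, 0.4]
opening: 0.0583
```

Emit:
drive_tool --deltas '[{"slide": [0,0,0],"dr": [0,0,0]},{"slide": [0,0,0],"dr": [0,0,0]},{"slide": [0,0,0],"dr": [0,0,0]},{"slide": [0,0,0],"dr": [0,0,0]}]'

```text
time_s: 16.75
tool_pos: [0.5517, 0.0103, 0.0386]
tool_rot: [2.444, 1.972, 0.002]
wrist_force: [0.3, -1.0, 0.2]
opening: 0.0589
```

Emit:
drive_tool --deltas '[{"slide": [-0.05,0.12,-0.3],"dr": [0,0,0]},{"slide": [0,0,-0.3],"dr": [0,0,0]},{"slide": [0,0,0],"dr": [0,0,0]},{"slide": [0,0,0],"dr": [0,0,0]},{"slide": [0,0,0],"dr": [0,0,0]}]'

```text
time_s: 17.25
tool_pos: [0.5505, 0.0115, 0.0317]
tool_rot: [-2.445, -1.973, 0.0]
wrist_force: [-0.1, -0.4, 0.4]
opening: 0.0587
```

Emit:
drive_tool --deltas '[{"slide": [0,0,-0.1],"dr": [0,0,0]},{"slide": [0,0,0],"dr": [0,0,0]},{"slide": [0,0,0],"dr": [0,0,0]}]'

```text
time_s: 17.55
tool_pos: [0.5505, 0.0115, 0.0308]
tool_rot: [-2.445, -1.973, 0.0]
wrist_force: [-0.3, -0.3, 0.2]
opening: 0.0587
```

Emit:
drive_tool --deltas '[{"slide": [0.06,0,-0.15],"dr": [0,0,0]},{"slide": [0,0,0],"dr": [0,0,0]},{"slide": [0,0,0],"dr": [0,0,0]}]'

```text
time_s: 17.85
tool_pos: [0.5511, 0.0115, 0.0292]
tool_rot: [-2.445, -1.973, 0.0]
wrist_force: [0.0, -0.4, 0.0]
opening: 0.0586
```

Emit:
drive_tool --deltas '[{"slide": [0,0,-0.1],"dr": [0,0,0]},{"slide": [0,0,0],"dr": [0,0,0]},{"slide": [0,0,0],"dr": [0,0,0]}]'

```text
time_s: 18.15
tool_pos: [0.5511, 0.0115, 0.0282]
tool_rot: [-2.445, -1.973, 0.0]
wrist_force: [-0.9, -0.3, -0.5]
opening: 0.0585
```

Emit:
drive_tool --deltas '[{"slide": [0,0,-0.07],"dr": [0,0,0]},{"slide": [0,0,0],"dr": [0,0,0]},{"slide": [0,0,0],"dr": [0,0,0]}]'

```text
time_s: 18.45
tool_pos: [0.5512, 0.0115, 0.0281]
tool_rot: [2.445, 1.973, -0.0]
wrist_force: [-3.3, 0.1, 5.0]
opening: 0.0585
```

Emit:
drive_tool --deltas '[{"slide": [0,0,-0.07],"dr": [0,0,0]},{"slide": [0,0,0],"dr": [0,0,0]},{"slide": [0,0,0],"dr": [0,0,0]}]'

```text
time_s: 18.75
tool_pos: [0.5513, 0.0115, 0.0281]
tool_rot: [2.445, 1.973, -0.0]
wrist_force: [-7.2, -0.9, 10.9]
opening: 0.0581
```

Emit:
drive_tool --deltas '[{"slide": [0,0,0.09],"dr": [0,0,0]},{"slide": [0,0,0],"dr": [0,0,0]}]'

```text
time_s: 18.95
tool_pos: [0.5514, 0.0115, 0.0281]
tool_rot: [2.445, 1.973, 0.001]
wrist_force: [0.1, -0.0, 3.5]
opening: 0.0584
```

Emit:
drive_tool --deltas '[{"slide": [0,0,0],"dr": [0,0,0]},{"slide": [0,0,0],"dr": [0,0,0]},{"slide": [0,0,0],"dr": [0,0,0]},{"slide": [0,0,0],"dr": [0,0,0]}]' --hand 0.95

```text
time_s: 19.35
tool_pos: [0.551, 0.0115, 0.0276]
tool_rot: [-2.445, -1.973, 0.0]
wrist_force: [0.0, 0.1, -0.0]
opening: 0.0812
```

Emit:
drive_tool --deltas '[{"slide": [0,0,2],"dr": [0,0,0]},{"slide": [0,0,4],"dr": [0,0,0]},{"slide": [0,0,4],"dr": [0,0,0]},{"slide": [0,0,2.5],"dr": [0,0,0]},{"slide": [0,0,0],"dr": [0,0,0]}]'

```text
time_s: 19.85
tool_pos: [0.5543, 0.0113, 0.1581]
tool_rot: [2.44, 1.969, 0.01]
wrist_force: [1.0, -0.3, -0.7]
opening: 0.0808
```

Emit:
drive_tool --deltas '[{"slide": [0,0,0],"dr": [0,0,0]},{"slide": [0,0,0],"dr": [0,0,0]},{"slide": [0,0,0],"dr": [0,0,0]}]'

```text
time_s: 20.15
tool_pos: [0.55, 0.0116, 0.1509]
tool_rot: [-2.443, -1.971, 0.004]
wrist_force: [-0.6, -0.0, -0.5]
opening: 0.081
```

Run:
```python
from h import *
im,P=look('k')
dish((.551,.012),.034,.046)
```

```text
t 20.2 pos [550.2  11.6 151.1] jaw -12.2 z [-0.003  0.    -1.   ] F [-0.4 -0.1 -0.3] open 80.7 q6 0.14
red col circ 551.7 11.8 27.2 z nan [254. 189.]
tray [array([541.7,  14.9]), array([ 74.3, 162.7]), 78.11, 3163]
circle 551.6 12.3 r 30.4 rect [array([551.9,  12.3]), array([60.4, 59.5]), 75.39, 3760] zmed 0.0397
```

View pics/k.png

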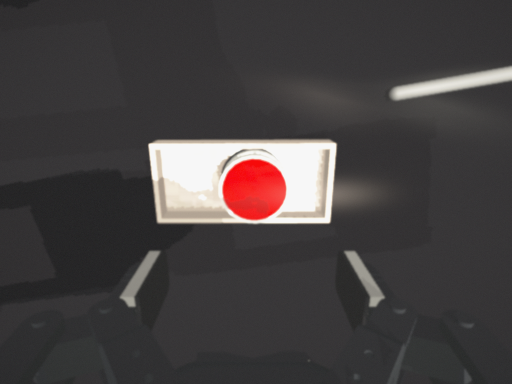

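Red is aligned on amber: (551.6,12.1) against (551.5,12.1). Now green.

Emit:
drive_tool --deltas '[{"slide": [-1,-4.2,0],"dr": [0,0,0]},{"slide": [-1,-4.2,0],"dr": [0,0,0]},{"slide": [-1,-4.2,0],"dr": [0,0,0]},{"slide": [-1,-4.2,0],"dr": [0,0,0]},{"slide": [-1,-4.2,0],"dr": [0,0,0]}]'

```text
time_s: 20.75
tool_pos: [0.5003, -0.1998, 0.1522]
tool_rot: [-2.444, -1.973, 0.0]
wrist_force: [1.0, 0.1, -0.1]
opening: 0.0808
```

Emit:
drive_tool --deltas '[{"slide": [-1,-4.2,0],"dr": [0,0,0]},{"slide": [-1,-4.2,0],"dr": [0,0,0]},{"slide": [-1,-4.2,0],"dr": [0,0,0]},{"slide": [-1,-4.2,0],"dr": [0,0,0]},{"slide": [-1,-4.0,0],"dr": [0,0,0]}]'

```text
time_s: 21.25
tool_pos: [0.4502, -0.4081, 0.152]
tool_rot: [-2.445, -1.972, 0.0]
wrist_force: [0.9, 0.6, 1.1]
opening: 0.081
```

Emit:
drive_tool --deltas '[{"slide": [0,0,0],"dr": [0,0,0]},{"slide": [0,0,0],"dr": [0,0,0]},{"slide": [0,0,0],"dr": [0,0,0]}]'

```text
time_s: 21.55
tool_pos: [0.4512, -0.4055, 0.1521]
tool_rot: [-2.444, -1.972, -0.0]
wrist_force: [0.2, 0.2, -0.1]
opening: 0.081
```

Run:
```python
from h import *
im,P=look('l'); dish((.450,-.406))
for nm,m in {'top':(P[...,2]>.063)&(P[...,2]<.08)}.items():
    n,l,s,c=cv2.connectedComponentsWithStats(m.astype(np.uint8))
    for k in range(1,n):
        if s[k,4]>150: print(nm,c[k],rect(P,l==k))
```

```text
t 21.6 pos [ 451.5 -405.2  152.3] jaw -12.14 z [-0.     0.001 -1.   ] F [ 0.7 -0.7 -0.5] open 81.2 q6 -0.6
red col circ 600.3 -456.0 102.8 z nan [445. 156.]
green col circ 450.3 -405.9 27.1 z nan [251. 183.]
circle 450.2 -405.3 r 30.3 rect [array([ 450. , -405.1]), array([59.7, 59.7]), 78.16, 3200] zmed 0.0177
top [420.80038653 141.8743788 ] [array([ 582.1, -387. ]), array([32.1, 57.4]), 60.78, 3622]
top [478.75197591 249.93300715] [array([ 626.9, -486.8]), array([56.8, 34.2]), 9.86, 2657]
```

View pics/l.png

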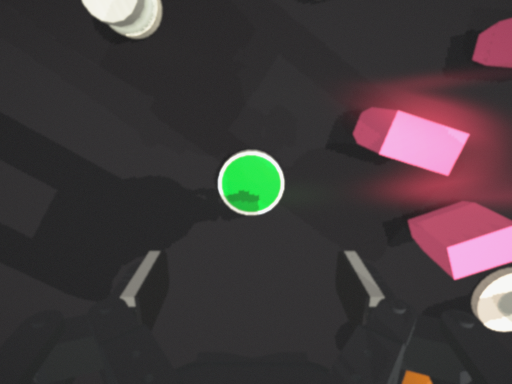

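Green is at (251,183), world (450.2,-405.4). Pink B is at (425,140), world (582.1,-387). I descend on green.

Emit:
drive_tool --deltas '[{"slide": [-0.12,0,-4.0],"dr": [0,0,0]},{"slide": [0,0,-4.0],"dr": [0,0,0]},{"slide": [0,0,-3.8],"dr": [0,0,0]},{"slide": [0,0,-1.5],"dr": [0,0,0]},{"slide": [0,0,-0.5],"dr": [0,0,0]}]'

```text
time_s: 22.15
tool_pos: [0.4492, -0.4044, 0.0128]
tool_rot: [-2.441, -1.972, 0.0]
wrist_force: [0.9, -0.0, -0.2]
opening: 0.0811
```

Emit:
drive_tool --deltas '[{"slide": [0,0,0],"dr": [0,0,0]},{"slide": [0,0,0],"dr": [0,0,0]},{"slide": [0,0,0],"dr": [0,0,0]},{"slide": [0,0,0],"dr": [0,0,0]},{"slide": [0,0,0],"dr": [0,0,0]}]'

```text
time_s: 22.65
tool_pos: [0.4504, -0.407, 0.0158]
tool_rot: [2.444, 1.972, 0.0]
wrist_force: [-0.2, -0.3, -0.3]
opening: 0.0811
```

Emit:
drive_tool --deltas '[{"slide": [0,0.15,-0.3],"dr": [0,0,0]},{"slide": [0,0,-0.4],"dr": [0,0,0]},{"slide": [0,0,0],"dr": [0,0,0]},{"slide": [0,0,0],"dr": [0,0,0]},{"slide": [0,0,0],"dr": [0,0,0]}]'

```text
time_s: 23.15
tool_pos: [0.4499, -0.4049, 0.0077]
tool_rot: [-2.445, -1.973, -0.0]
wrist_force: [-0.3, -0.1, -0.2]
opening: 0.0808
```

Emit:
drive_tool --deltas '[{"slide": [0,0,-0.15],"dr": [0,0,0]},{"slide": [0,0,0],"dr": [0,0,0]},{"slide": [0,0,0],"dr": [0,0,0]}]'

```text
time_s: 23.45
tool_pos: [0.45, -0.4049, 0.0063]
tool_rot: [-2.445, -1.973, -0.0]
wrist_force: [0.0, 0.9, 0.4]
opening: 0.081
```

Emit:
drive_tool --deltas '[{"slide": [0,0,0],"dr": [0,0,0]},{"slide": [0,0,0],"dr": [0,0,0]},{"slide": [0,0,0],"dr": [0,0,0]},{"slide": [0,0,0],"dr": [0,0,0]},{"slide": [0,0,0],"dr": [0,0,0]}]' --hand 0.5

```text
time_s: 23.95
tool_pos: [0.4502, -0.4052, 0.0067]
tool_rot: [2.444, 1.972, 0.0]
wrist_force: [-0.5, 1.8, 5.5]
opening: 0.0585
```

Emit:
drive_tool --deltas '[{"slide": [0,0,0.5],"dr": [0,0,0]},{"slide": [0,0,3],"dr": [0,0,0]},{"slide": [0,0,4],"dr": [0,0,0]},{"slide": [0,0,4],"dr": [0,0,0]},{"slide": [0,0,1],"dr": [0,0,0]}]'

```text
time_s: 24.45
tool_pos: [0.4521, -0.4072, 0.1373]
tool_rot: [2.439, 1.968, 0.001]
wrist_force: [1.4, -0.4, 1.1]
opening: 0.0581
```

Emit:
drive_tool --deltas '[{"slide": [1,4.1,0],"dr": [0,0,0]},{"slide": [1,4.2,0],"dr": [0,0,0]},{"slide": [1,4.2,0],"dr": [0,0,0]},{"slide": [1,4.2,0],"dr": [0,0,0]},{"slide": [1,4.2,0],"dr": [0,0,0]}]'

```text
time_s: 24.95
tool_pos: [0.4997, -0.1942, 0.1307]
tool_rot: [-2.445, -1.972, 0.0]
wrist_force: [0.6, -0.6, 0.1]
opening: 0.0581
```

Emit:
drive_tool --deltas '[{"slide": [1,4.2,0],"dr": [0,0,0]},{"slide": [1,4.2,0],"dr": [0,0,0]},{"slide": [1,4.2,0],"dr": [0,0,0]},{"slide": [1,4.2,0],"dr": [0,0,0]},{"slide": [1.1,4.0,0],"dr": [0,0,0]}]'

```text
time_s: 25.45
tool_pos: [0.5506, 0.014, 0.1308]
tool_rot: [-2.444, -1.973, 0.001]
wrist_force: [-0.1, -0.5, 0.7]
opening: 0.0586
```

Emit:
drive_tool --deltas '[{"slide": [0,0,0],"dr": [0,0,0]},{"slide": [0,0,0],"dr": [0,0,0]},{"slide": [0,0,0],"dr": [0,0,0]},{"slide": [0,0,0],"dr": [0,0,0]}]'

```text
time_s: 25.85
tool_pos: [0.5506, 0.0108, 0.131]
tool_rot: [-2.446, -1.971, 0.001]
wrist_force: [0.2, 0.2, -0.1]
opening: 0.0586
```

Run:
```python
from h import *
im,P=held('green'); save('m',im); o=state()
```

```text
t 25.9 pos [550.7  10.8 131.1] jaw -12.31 z [-0. -0. -1.] F [ 0.3  0.8 -0.4] open 58.2 q6 0.14
held circle 550.7 9.9 28.0 rect [array([550.7,  10.2]), array([55. , 55.3]), 45.24, 8883] top z 142.0 slope [ 0. -0.] rel tcp [-0.  -0.9 10.9]
t 25.9 pos [550.7  10.8 131.1] jaw -12.31 z [-0. -0. -1.] F [ 0.3  0.8 -0.4] open 58.2 q6 0.14
```

View pics/m.png

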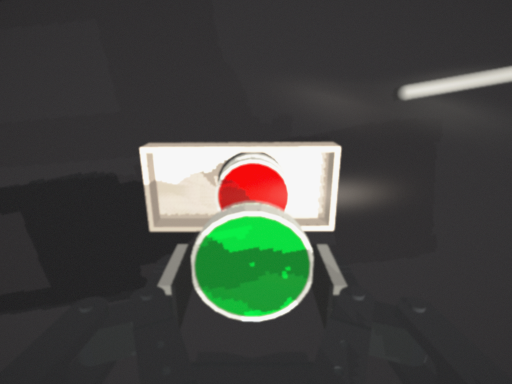

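Emit:
drive_tool --deltas '[{"slide": [0.08,0.2,-3.0],"dr": [0,0,0]},{"slide": [0,0,-2.5],"dr": [0,0,0]},{"slide": [0,0,-1.5],"dr": [0,0,0]},{"slide": [0,0,-0.5],"dr": [0,0,0]},{"slide": [0,0,0],"dr": [0,0,0]}]'

```text
time_s: 26.4
tool_pos: [0.5514, 0.0136, 0.0559]
tool_rot: [-2.445, -1.971, 0.001]
wrist_force: [-0.5, 0.4, 0.3]
opening: 0.0584
```

Emit:
drive_tool --deltas '[{"slide": [0,0,0],"dr": [0,0,0]},{"slide": [0,0,0],"dr": [0,0,0]},{"slide": [0,0,0],"dr": [0,0,0]},{"slide": [0,0,0],"dr": [0,0,0]},{"slide": [0,0,0],"dr": [0,0,0]}]'

```text
time_s: 26.9
tool_pos: [0.552, 0.0141, 0.0567]
tool_rot: [2.445, 1.973, 0.001]
wrist_force: [-0.4, 0.1, -1.1]
opening: 0.0584
```

Emit:
drive_tool --deltas '[{"slide": [-0.02,-0.12,-0.3],"dr": [0,0,0]},{"slide": [0,0,-0.3],"dr": [0,0,0]},{"slide": [0,0,0],"dr": [0,0,0]},{"slide": [0,0,0],"dr": [0,0,0]},{"slide": [0,0,0],"dr": [0,0,0]}]'

```text
time_s: 27.4
tool_pos: [0.5516, 0.0128, 0.0503]
tool_rot: [-2.445, -1.973, 0.0]
wrist_force: [0.5, -0.9, 1.0]
opening: 0.0585
```

Emit:
drive_tool --deltas '[{"slide": [0,0,-0.1],"dr": [0,0,0]},{"slide": [0,0,0],"dr": [0,0,0]},{"slide": [0,0,0],"dr": [0,0,0]}]'

```text
time_s: 27.7
tool_pos: [0.5516, 0.0128, 0.0493]
tool_rot: [-2.445, -1.973, 0.0]
wrist_force: [0.1, -0.1, -0.2]
opening: 0.0587
```

Emit:
drive_tool --deltas '[{"slide": [0,0,-0.15],"dr": [0,0,0]},{"slide": [0,0,0],"dr": [0,0,0]},{"slide": [0,0,0],"dr": [0,0,0]}]'

```text
time_s: 28.0
tool_pos: [0.5515, 0.0128, 0.0477]
tool_rot: [-2.445, -1.973, 0.0]
wrist_force: [-0.9, 0.4, -0.1]
opening: 0.0587
```

Emit:
drive_tool --deltas '[{"slide": [0,0,-0.1],"dr": [0,0,0]},{"slide": [0,0,0],"dr": [0,0,0]},{"slide": [0,0,0],"dr": [0,0,0]}]'

```text
time_s: 28.3
tool_pos: [0.5515, 0.0129, 0.0468]
tool_rot: [-2.445, -1.973, 0.0]
wrist_force: [-0.4, 0.0, -0.8]
opening: 0.0584
```

Emit:
drive_tool --deltas '[{"slide": [0,0,-0.06],"dr": [0,0,0]},{"slide": [0,0,0],"dr": [0,0,0]},{"slide": [0,0,0],"dr": [0,0,0]}]'

```text
time_s: 28.6
tool_pos: [0.5516, 0.0128, 0.0467]
tool_rot: [2.445, 1.973, -0.0]
wrist_force: [-2.1, -0.4, 5.4]
opening: 0.0586
```

Contact, so I release and lift.

Emit:
drive_tool --deltas '[{"slide": [0,0,0.03],"dr": [0,0,0]},{"slide": [0,0,0],"dr": [0,0,0]},{"slide": [0,0,0],"dr": [0,0,0]},{"slide": [0,0,0],"dr": [0,0,0]},{"slide": [0,0,0],"dr": [0,0,0]}]' --hand 0.95

```text
time_s: 29.1
tool_pos: [0.5515, 0.0128, 0.0464]
tool_rot: [-2.445, -1.973, 0.0]
wrist_force: [0.0, 0.0, -0.5]
opening: 0.081
```

Emit:
drive_tool --deltas '[{"slide": [0,0,2],"dr": [0,0,0]},{"slide": [0,0,4],"dr": [0,0,0]},{"slide": [0,0,4.5],"dr": [0,0,0]},{"slide": [0,0,2],"dr": [0,0,0]},{"slide": [0,0,0],"dr": [0,0,0]}]'

```text
time_s: 29.6
tool_pos: [0.5544, 0.0126, 0.1763]
tool_rot: [2.441, 1.969, 0.009]
wrist_force: [0.3, -0.7, -0.1]
opening: 0.0813
```

Emit:
drive_tool --deltas '[{"slide": [0,0,0],"dr": [0,0,0]},{"slide": [0,0,0],"dr": [0,0,0]},{"slide": [0,0,0],"dr": [0,0,0]}]'

```text
time_s: 29.9
tool_pos: [0.5504, 0.0129, 0.1695]
tool_rot: [-2.443, -1.971, 0.004]
wrist_force: [-0.4, -1.5, -0.4]
opening: 0.0809
```

Run:
```python
from h import *
im,P=look('n')
dish((.551,.012),.052,.064)
```

```text
t 29.95 pos [550.6  12.9 169.7] jaw -12.2 z [-0.003  0.    -1.   ] F [ 1.1  0.6 -1.4] open 81.0 q6 0.14
green col circ 551.8 12.1 27.2 z nan [254. 190.]
tray [array([541.6,  14.8]), array([ 74.5, 162.6]), 78.03, 2586]
circle 551.8 12.4 r 30.5 rect [array([551.4,  12.6]), array([60. , 59.9]), 18.1, 3727] zmed 0.0577
```

View pics/n.png

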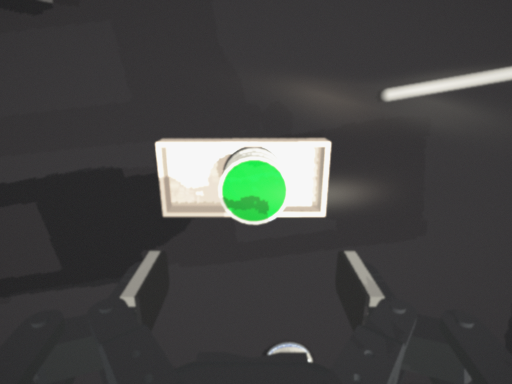

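The stack is in line at (551.6,12.2) within half a mm per dish. Now the grey block: raise, turn the jaw +80° and go over it.

Emit:
drive_tool --deltas '[{"slide": [-1.4,2.2,2],"dr": [0,0,0.14]},{"slide": [-1.4,2.2,2],"dr": [0,0,0.14]},{"slide": [-1.5,2.2,0],"dr": [0,0,0.14]},{"slide": [-1.5,2.2,0],"dr": [0,0,0.14]},{"slide": [-1.5,2.2,0],"dr": [0,0,0.14]}]'

```text
time_s: 30.5
tool_pos: [0.4778, 0.1236, 0.2111]
tool_rot: [-1.613, -2.696, 0.0]
wrist_force: [-0.6, 0.8, 0.1]
opening: 0.081
```

Emit:
drive_tool --deltas '[{"slide": [-1.5,2.2,0],"dr": [0,0,0.14]},{"slide": [-1.5,2.2,0],"dr": [0,0,0.14]},{"slide": [-1.5,2.2,0],"dr": [0,0,0.14]},{"slide": [-1.4,2.2,0],"dr": [0,0,0.14]},{"slide": [-1.4,2.2,0],"dr": [0,0,0.14]}]'

```text
time_s: 31.0
tool_pos: [0.4046, 0.2336, 0.2109]
tool_rot: [-0.59, -3.085, 0.001]
wrist_force: [1.0, 0.3, -0.6]
opening: 0.0812
```

Emit:
drive_tool --deltas '[{"slide": [0,0,0],"dr": [0,0,0]},{"slide": [0,0,0],"dr": [0,0,0]},{"slide": [0,0,0],"dr": [0,0,0]},{"slide": [0,0,0],"dr": [0,0,0]}]' --hand 1

```text
time_s: 31.4
tool_pos: [0.406, 0.2321, 0.2113]
tool_rot: [-0.603, -3.083, 0.001]
wrist_force: [0.1, -0.7, -0.0]
opening: 0.0852
```

```bash
cat >> h.py <<'E'
def blocks(pic,zlo=.064,zhi=.078):
    im,d,c=grab('wrist'); P=world(c,d); save(pic,im); state()
    m=(P[...,2]>zlo)&(P[...,2]<zhi)
    n,l,s,ce=cv2.connectedComponentsWithStats(m.astype(np.uint8))
    for k in range(1,n):
        if s[k,4]>150: print('top',np.round(ce[k]),rect(P,l==k),round(float(np.median(P[l==k][:,2])),4))
    return im,P
E
python3 - <<'E'
from h import *
blocks('o')
E
```

```text
t 31.45 pos [406.  232.1 211.4] jaw 67.89 z [-0. -0. -1.] F [-0.4 -0.6  0.6] open 85.5 q6 -0.78
top [253. 176.] [array([403.8, 235.1]), array([55.9, 50.6]), 67.32, 3093] 0.0701
```

View pics/o.png

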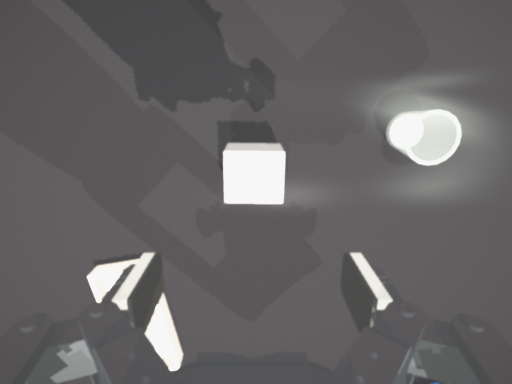

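Grey block at (253,176), 55.9 mm side along the jaw. I descend to about z=35 mm.

Emit:
drive_tool --deltas '[{"slide": [-0.22,0.3,-4.0],"dr": [0,0,-0.01]},{"slide": [0,0,-4.0],"dr": [0,0,0]},{"slide": [0,0,-4.0],"dr": [0,0,0]},{"slide": [0,0,-4.0],"dr": [0,0,0]},{"slide": [0,0,-1.3],"dr": [0,0,0]}]'

```text
time_s: 31.95
tool_pos: [0.4004, 0.2339, 0.0342]
tool_rot: [-0.616, -3.075, 0.006]
wrist_force: [0.5, -0.7, 0.7]
opening: 0.0854
```

Emit:
drive_tool --deltas '[{"slide": [0,0,0],"dr": [0,0,0]},{"slide": [0,0,0],"dr": [0,0,0]},{"slide": [0,0,0],"dr": [0,0,0]},{"slide": [0,0,0],"dr": [0,0,0]},{"slide": [0,0,0],"dr": [0,0,0]}]'

```text
time_s: 32.45
tool_pos: [0.4044, 0.2363, 0.0399]
tool_rot: [0.614, 3.079, 0.002]
wrist_force: [-0.0, -0.1, 0.4]
opening: 0.0855
```

Emit:
drive_tool --deltas '[{"slide": [-0.06,-0.1,-0.4],"dr": [0,0,0]},{"slide": [0,0,0],"dr": [0,0,0]},{"slide": [0,0,0],"dr": [0,0,0]}]'

```text
time_s: 32.75
tool_pos: [0.4025, 0.2347, 0.0342]
tool_rot: [-0.614, -3.08, 0.001]
wrist_force: [-0.1, -0.7, 0.5]
opening: 0.0855
```

Emit:
drive_tool --deltas '[{"slide": [0,0,0],"dr": [0,0,0]},{"slide": [0,0,0],"dr": [0,0,0]},{"slide": [0,0,0],"dr": [0,0,0]},{"slide": [0,0,0],"dr": [0,0,0]},{"slide": [0,0,0],"dr": [0,0,0]}]' --hand 0.4 --squeeze 40

```text
time_s: 33.25
tool_pos: [0.4029, 0.2349, 0.0346]
tool_rot: [0.614, 3.081, 0.0]
wrist_force: [-0.5, 1.1, 2.5]
opening: 0.0555
```

Emit:
drive_tool --deltas '[{"slide": [0,0,1],"dr": [0,0,0]},{"slide": [0,0,3],"dr": [0,0,0]},{"slide": [0,0,4],"dr": [0,0,0]},{"slide": [0,0,3],"dr": [0,0,0]},{"slide": [0,0,0],"dr": [0,0,0]}]'

```text
time_s: 33.75
tool_pos: [0.4058, 0.2362, 0.1505]
tool_rot: [0.613, 3.074, 0.008]
wrist_force: [0.3, 0.7, 0.0]
opening: 0.0554
```

Emit:
drive_tool --deltas '[{"slide": [1.8,-4.2,0],"dr": [0,0,0.05]},{"slide": [1.8,-4.2,0],"dr": [0,0,0.05]},{"slide": [1.8,-4.2,0],"dr": [0,0,0.05]},{"slide": [1.8,-4.2,0],"dr": [0,0,0.04]},{"slide": [1.8,-4.2,0],"dr": [0,0,0]}]'

```text
time_s: 34.25
tool_pos: [0.4928, 0.0231, 0.1443]
tool_rot: [-0.317, -3.125, -0.0]
wrist_force: [1.0, 0.5, 0.4]
opening: 0.0555
```

Emit:
drive_tool --deltas '[{"slide": [0,0,0],"dr": [0,0,0]},{"slide": [0,0,0],"dr": [0,0,0]},{"slide": [0,0,0],"dr": [0,0,0]},{"slide": [0,0,0],"dr": [0,0,0]}]'

```text
time_s: 34.65
tool_pos: [0.4922, 0.026, 0.1443]
tool_rot: [-0.317, -3.125, -0.0]
wrist_force: [0.1, 0.8, -0.5]
opening: 0.0555
```

Run:
```python
from h import *
im,P=blocks('p',.14,.19)
n=np.nanmax; m=(P[...,2]>.14)&(P[...,2]<.19)
Q=P[m]; A=np.c_[Q[:,:2]-Q[:,:2].mean(0),np.ones(len(Q))]; print(np.linalg.lstsq(A,Q[:,2],rcond=None)[0])
out=[]
for n,(x,y) in dict(scene=(285,190),side=(240,180)).items():
    im,d,c=grab(n); out.append(cv2.resize(im[y-45:y+45,x-60:x+60],(400,300),interpolation=cv2.INTER_CUBIC))
save('p2',np.hstack(out))
```

```text
t 34.7 pos [492.3  26.  144.4] jaw 78.43 z [-0.  0. -1.] F [ 0.  -0.2  0.3] open 55.7 q6 -1.42
top [252. 279.] [array([493.6,  26.3]), array([83.2, 52.2]), 78.67, 21254] 0.1795
[ 0.28642086 -0.05918039  0.17575004]
```

View pics/p.png

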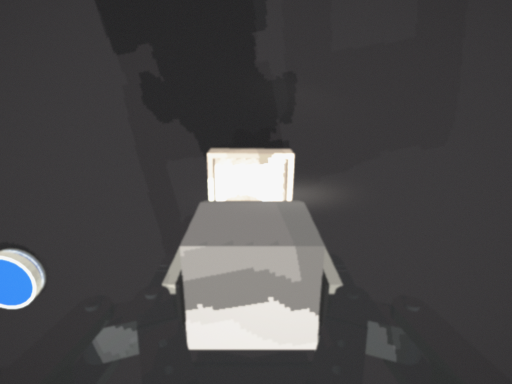

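View pics/p2.png

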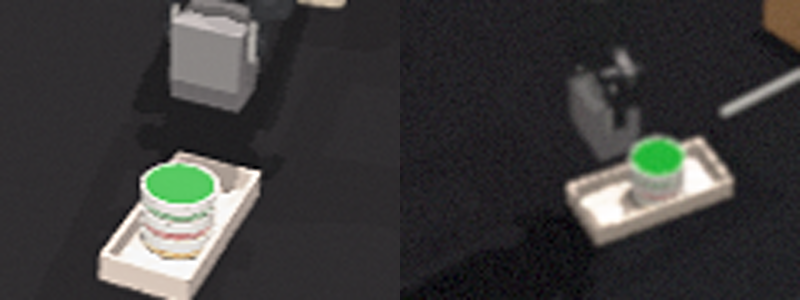

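Block held upright above the gap. Now I measure the top face alone.

```bash
cat >> h.py <<'E'
def top(pic,w=.004):
    im,d,c=grab('wrist'); P=world(c,d); save(pic,im); o=state()
    z=P[...,2]; ok=(z>o['tool_pos'][2]+.015)&(z<o['tool_pos'][2]+.06)&(np.hypot(P[...,0]-o['tool_pos'][0],P[...,1]-o['tool_pos'][1])<.05)
    h,e=np.histogram(z[ok],bins=np.arange(0,.4,.001)); zt=e[np.argmax(h)]+.0005
    m=ok&(abs(z-zt)<w); n,l,s,ce=cv2.connectedComponentsWithStats(m.astype(np.uint8)); m=l==1+np.argmax(s[1:,4])
    m=cv2.morphologyEx(m.astype(np.uint8),cv2.MORPH_OPEN,np.ones((9,9)))>0
    Q=P[m]; A=np.c_[Q[:,:2]-Q[:,:2].mean(0),np.ones(len(Q))]; k=np.linalg.lstsq(A,Q[:,2],rcond=None)[0]
    r=rect(P,m); print('top',r,'z',round(zt,4),'slope',np.round(k[:2],3),'rel',np.round(r[0]-1e3*np.array(o['tool_pos'][:2]),1),round(zt*1e3-o['tool_pos'][2]*1e3,1))
E
python3 - <<'E'
from h import *
top('q')
E
```

```text
t 34.85 pos [492.6  25.7 144.5] jaw 78.41 z [ 0.  0. -1.] F [-0.   0.  -0.8] open 55.7 q6 -1.42
top [array([494. ,  27.4]), array([66.3, 52.1]), 78.79, 14785] z 0.1795 slope [ 0.008 -0.003] rel [1.4 1.7] 35.0
```

Emit:
drive_tool --deltas '[{"slide": [0.06,-0.07,-2.0],"dr": [0,0,-0.008]},{"slide": [0,0,-2.0],"dr": [0,0,0]},{"slide": [0,0,0],"dr": [0,0,0]},{"slide": [0,0,0],"dr": [0,0,0]},{"slide": [0,0,0],"dr": [0,0,0]}]'

```text
time_s: 35.35
tool_pos: [0.4941, 0.0242, 0.1058]
tool_rot: [0.331, 3.122, 0.0]
wrist_force: [-0.4, -0.6, -0.2]
opening: 0.0557
```

Run:
```python
from h import *
top('r',.002)
```

```text
t 35.4 pos [494.2  24.2 105.9] jaw 77.88 z [ 0.002 -0.    -1.   ] F [-0.6 -0.3 -0.7] open 55.4 q6 -1.41
top [array([495.2,  24.5]), array([56.6, 51.7]), 77.69, 13984] z 0.1415 slope [ 0.001 -0.001] rel [1.  0.3] 35.6
```

View pics/r.png

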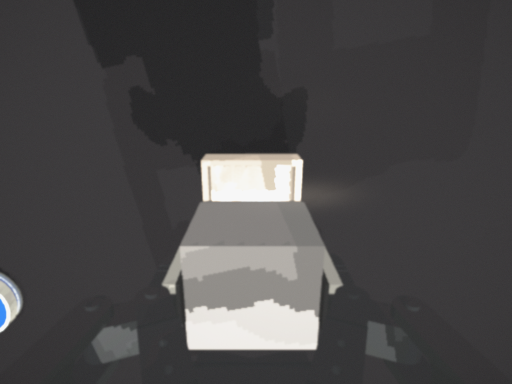

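Emit:
drive_tool --deltas '[{"slide": [-0.08,0.07,-0.5],"dr": [0,0,0.004]},{"slide": [0,0,-1.0],"dr": [0,0,0]},{"slide": [0,0,0],"dr": [0,0,0]},{"slide": [0,0,0],"dr": [0,0,0]},{"slide": [0,0,0],"dr": [0,0,0]}]'

```text
time_s: 35.9
tool_pos: [0.4926, 0.0248, 0.0895]
tool_rot: [-0.326, -3.125, 0.0]
wrist_force: [-0.1, 0.9, 0.2]
opening: 0.0557
```

Emit:
drive_tool --deltas '[{"slide": [0,0,-0.6],"dr": [0,0,0]},{"slide": [0,0,-0.6],"dr": [0,0,0]},{"slide": [0,0,0],"dr": [0,0,0]},{"slide": [0,0,0],"dr": [0,0,0]},{"slide": [0,0,0],"dr": [0,0,0]}]'

```text
time_s: 36.4
tool_pos: [0.4926, 0.0248, 0.0775]
tool_rot: [0.326, 3.125, 0.0]
wrist_force: [0.2, 0.2, 0.5]
opening: 0.0555
```

Emit:
drive_tool --deltas '[{"slide": [0.07,0,-0.6],"dr": [0,0,0]},{"slide": [0,0,-0.6],"dr": [0,0,0]},{"slide": [0,0,0],"dr": [0,0,0]},{"slide": [0,0,0],"dr": [0,0,0]},{"slide": [0,0,0],"dr": [0,0,0]}]'

```text
time_s: 36.9
tool_pos: [0.4934, 0.0248, 0.0656]
tool_rot: [0.326, 3.125, -0.0]
wrist_force: [-0.6, -0.5, 0.1]
opening: 0.0556
```

Emit:
drive_tool --deltas '[{"slide": [0,0,-0.5],"dr": [0,0,0]},{"slide": [0,0,-0.5],"dr": [0,0,0]},{"slide": [0,0,0],"dr": [0,0,0]},{"slide": [0,0,0],"dr": [0,0,0]}]'

```text
time_s: 37.3
tool_pos: [0.493, 0.0249, 0.0551]
tool_rot: [-0.326, -3.124, 0.0]
wrist_force: [0.6, 0.1, -0.4]
opening: 0.0556
```

Emit:
drive_tool --deltas '[{"slide": [0,0,-0.5],"dr": [0,0,0]},{"slide": [0,0,-0.4],"dr": [0,0,0]},{"slide": [0,0,0],"dr": [0,0,0]},{"slide": [0,0,0],"dr": [0,0,0]}]'

```text
time_s: 37.7
tool_pos: [0.4931, 0.0249, 0.0462]
tool_rot: [-0.326, -3.124, 0.0]
wrist_force: [0.1, 0.7, -0.1]
opening: 0.0558
```

Emit:
drive_tool --deltas '[{"slide": [0.02,0,-0.3],"dr": [0,0,0]},{"slide": [0,0,-0.25],"dr": [0,0,0]},{"slide": [0,0,0],"dr": [0,0,0]},{"slide": [0,0,0],"dr": [0,0,0]}]'

```text
time_s: 38.1
tool_pos: [0.4934, 0.0248, 0.0409]
tool_rot: [-0.326, -3.124, 0.0]
wrist_force: [-0.6, -0.0, 0.2]
opening: 0.0552
```

Emit:
drive_tool --deltas '[{"slide": [0,0,-0.12],"dr": [0,0,0]},{"slide": [0,0,0],"dr": [0,0,0]},{"slide": [0,0,0],"dr": [0,0,0]}]'

```text
time_s: 38.4
tool_pos: [0.4934, 0.0249, 0.0398]
tool_rot: [-0.326, -3.125, 0.0]
wrist_force: [0.3, -0.1, 0.0]
opening: 0.0556
```

Emit:
drive_tool --deltas '[{"slide": [0,0,-0.1],"dr": [0,0,0]},{"slide": [0,0,0],"dr": [0,0,0]},{"slide": [0,0,0],"dr": [0,0,0]}]'

```text
time_s: 38.7
tool_pos: [0.4934, 0.0249, 0.0387]
tool_rot: [-0.326, -3.125, -0.0]
wrist_force: [-0.3, 0.2, -0.2]
opening: 0.0553
```

Emit:
drive_tool --deltas '[{"slide": [0,0,-0.08],"dr": [0,0,0]},{"slide": [0,0,0],"dr": [0,0,0]},{"slide": [0,0,0],"dr": [0,0,0]}]'

```text
time_s: 39.0
tool_pos: [0.4936, 0.0248, 0.0387]
tool_rot: [0.326, 3.125, -0.0]
wrist_force: [-3.1, 0.1, 6.3]
opening: 0.0555
```

Emit:
drive_tool --deltas '[{"slide": [0,0,-0.06],"dr": [0,0,0]},{"slide": [0,0,0],"dr": [0,0,0]},{"slide": [0,0,0],"dr": [0,0,0]}]'

```text
time_s: 39.3
tool_pos: [0.4937, 0.0248, 0.0387]
tool_rot: [0.326, 3.125, -0.0]
wrist_force: [-6.6, -0.3, 13.1]
opening: 0.0555
```

It is on the floor at the expected height. I release and retreat.

Emit:
drive_tool --deltas '[{"slide": [0,0,0.1],"dr": [0,0,0]},{"slide": [0,0,0],"dr": [0,0,0]},{"slide": [0,0,0],"dr": [0,0,0]}]'

```text
time_s: 39.6
tool_pos: [0.4938, 0.0248, 0.0386]
tool_rot: [0.326, 3.124, 0.0]
wrist_force: [0.1, 0.6, 4.1]
opening: 0.0554
```

Emit:
drive_tool --deltas '[{"slide": [0,0,0],"dr": [0,0,0]},{"slide": [0,0,0],"dr": [0,0,0]},{"slide": [0,0,0],"dr": [0,0,0]},{"slide": [0,0,0],"dr": [0,0,0]},{"slide": [0,0,0],"dr": [0,0,0]}]' --hand 1

```text
time_s: 40.1
tool_pos: [0.4934, 0.0248, 0.0383]
tool_rot: [-0.326, -3.124, 0.0]
wrist_force: [-0.2, 0.5, -0.5]
opening: 0.0854
```

Emit:
drive_tool --deltas '[{"slide": [0,0,2],"dr": [0,0,0]},{"slide": [0,0,4],"dr": [0,0,0]},{"slide": [0,0,4.5],"dr": [0,0,0]},{"slide": [0,0,4.5],"dr": [0,0,0]},{"slide": [0,0,2],"dr": [0,0,0]}]'

```text
time_s: 40.6
tool_pos: [0.4954, 0.0248, 0.2136]
tool_rot: [0.325, 3.118, 0.001]
wrist_force: [1.3, 0.2, 0.0]
opening: 0.0855
```

Emit:
drive_tool --deltas '[{"slide": [0,0,0],"dr": [0,0,0]},{"slide": [0,0,0],"dr": [0,0,0]},{"slide": [0,0,0],"dr": [0,0,0]},{"slide": [0,0,0],"dr": [0,0,0]}]'

```text
time_s: 41.0
tool_pos: [0.4924, 0.0249, 0.2065]
tool_rot: [-0.326, -3.121, 0.0]
wrist_force: [-0.0, -0.9, 1.1]
opening: 0.0851
```

Run:
```python
from h import *
blocks('s',.066,.080); dish((.551,.012),.052,.064,r=.04)
```

```text
t 41.05 pos [492.5  24.9 206.7] jaw 78.09 z [-0.003  0.    -1.   ] F [ 0.3 -0.6  0.4] open 85.6 q6 -1.42
top [252. 184.] [array([495. ,  24.9]), array([56. , 50.8]), 77.98, 3262] 0.0741
circle 551.3 12.0 r 30.4 rect [array([552.8,  11.5]), array([59.4, 56.6]), 78.41, 2410] zmed 0.0577
```

View pics/s.png

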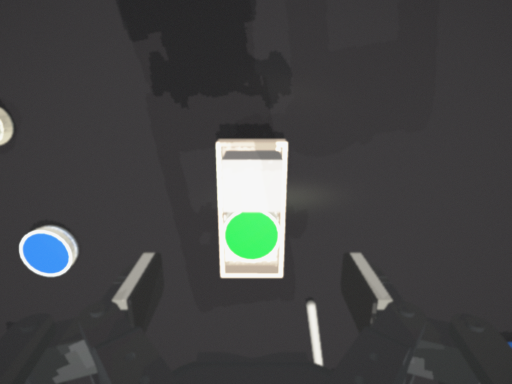

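Grey stands in place, its top at 74.1 mm, and the stack is unmoved. Now the pink block B (581,-387).

Emit:
drive_tool --deltas '[{"slide": [0.6,-2.9,0],"dr": [0,0,-0.134]},{"slide": [0.6,-2.9,0],"dr": [0,0,-0.134]},{"slide": [0.6,-2.9,0],"dr": [0,0,-0.134]},{"slide": [0.6,-2.9,0],"dr": [0,0,-0.134]},{"slide": [0.6,-2.9,0],"dr": [0,0,-0.134]}]'

```text
time_s: 41.6
tool_pos: [0.5233, -0.1212, 0.2077]
tool_rot: [-1.342, -2.839, 0.0]
wrist_force: [-0.1, -0.1, 0.3]
opening: 0.0855
```

Emit:
drive_tool --deltas '[{"slide": [0.6,-2.9,0],"dr": [0,0,-0.134]},{"slide": [0.6,-2.9,0],"dr": [0,0,-0.134]},{"slide": [0.6,-2.9,0],"dr": [0,0,-0.134]},{"slide": [0.6,-2.9,0],"dr": [0,0,-0.134]},{"slide": [0.7,-3.0,0],"dr": [0,0,-0.134]}]'

```text
time_s: 42.1
tool_pos: [0.5543, -0.2672, 0.2075]
tool_rot: [-2.201, -2.24, 0.0]
wrist_force: [1.2, 0.0, -0.1]
opening: 0.0857
```

Emit:
drive_tool --deltas '[{"slide": [0.7,-3.0,0],"dr": [0,0,-0.134]},{"slide": [0.7,-3.0,0],"dr": [0,0,-0.134]},{"slide": [0.7,-3.0,0],"dr": [0,0,-0.134]},{"slide": [0.7,-3.0,0],"dr": [0,0,-0.134]},{"slide": [0,0,0],"dr": [0,0,0]}]'

```text
time_s: 42.6
tool_pos: [0.5817, -0.3896, 0.2063]
tool_rot: [-2.717, -1.574, 0.002]
wrist_force: [-0.8, -0.6, -0.6]
opening: 0.0852
```

Emit:
drive_tool --deltas '[{"slide": [0,0,0],"dr": [0,0,0]},{"slide": [0,0,0],"dr": [0,0,0]},{"slide": [0,0,0],"dr": [0,0,0]}]'

```text
time_s: 42.9
tool_pos: [0.5826, -0.3851, 0.2084]
tool_rot: [-2.711, -1.588, -0.0]
wrist_force: [-0.4, 0.7, 0.6]
opening: 0.0853
```

Run:
```python
from h import *
blocks('t')
```

```text
t 42.95 pos [ 582.6 -385.2  208.6] jaw -29.29 z [ 0.  0. -1.] F [ 0.1 -0.2 -0.2] open 85.0 q6 -0.15
top [507.  26.] [array([ 829.9, -378.2]), array([54.8,  8.2]), 83.09, 556] 0.0675
top [337.  75.] [array([ 691.7, -338.7]), array([32. , 56.7]), 73.41, 2705] 0.0701
top [252. 183.] [array([ 582.2, -387.1]), array([32.9, 56. ]), 60.66, 2038] 0.07
top [339. 244.] [array([ 627.2, -486.3]), array([56.1, 33.5]), 9.62, 1675] 0.0701
top [439. 290.] [array([ 697.7, -588.7]), array([33.5, 16.5]), 14.48, 341] 0.0713
top [327. 345.] [array([ 562.8, -598.1]), array([19.1, 54.7]), 83.31, 504] 0.0717
```

View pics/t.png

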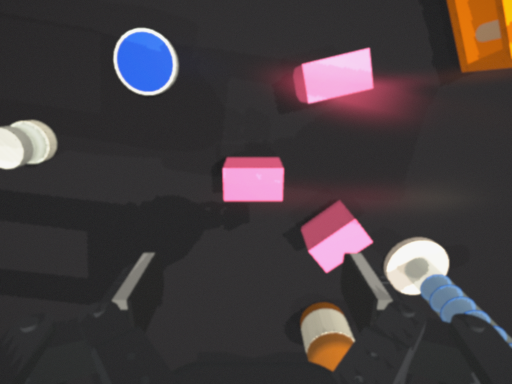

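Pink candidates in the wrist view: (252,183) at r=702 mm, (337,75) at 770 and (339,244) at 794. I take (252,183), which is nearest to the base and clear of its neighbours for the fingers.

Emit:
drive_tool --deltas '[{"slide": [-0.04,-0.19,-4.0],"dr": [0,0,0]},{"slide": [0,0,-4.0],"dr": [0,0,0]},{"slide": [0,0,-4.0],"dr": [0,0,0]},{"slide": [0,0,-3.5],"dr": [0,0,0]},{"slide": [0,0,-1.0],"dr": [0,0,0]}]'

```text
time_s: 43.45
tool_pos: [0.5793, -0.3851, 0.0381]
tool_rot: [-2.705, -1.583, 0.005]
wrist_force: [-0.1, 0.7, -1.3]
opening: 0.0856
```

Emit:
drive_tool --deltas '[{"slide": [0,0,0],"dr": [0,0,0]},{"slide": [0,0,0],"dr": [0,0,0]},{"slide": [0,0,0],"dr": [0,0,0]},{"slide": [0,0,0],"dr": [0,0,0]}]'

```text
time_s: 43.85
tool_pos: [0.5835, -0.3891, 0.0462]
tool_rot: [2.709, 1.583, 0.002]
wrist_force: [0.8, 0.2, 0.4]
opening: 0.0854
```

Emit:
drive_tool --deltas '[{"slide": [-0.05,0.1,-0.4],"dr": [0,0,0]},{"slide": [0,0,-0.3],"dr": [0,0,0]},{"slide": [0,0,0],"dr": [0,0,0]},{"slide": [0,0,0],"dr": [0,0,0]}]'

```text
time_s: 44.25
tool_pos: [0.5813, -0.3869, 0.036]
tool_rot: [-2.712, -1.585, 0.0]
wrist_force: [-0.1, 0.7, -0.1]
opening: 0.0855
```

Emit:
drive_tool --deltas '[{"slide": [0,0,0],"dr": [0,0,0]}]'

```text
time_s: 44.35
tool_pos: [0.5816, -0.3871, 0.0363]
tool_rot: [-2.712, -1.585, 0.0]
wrist_force: [-0.0, -0.5, -0.1]
opening: 0.0851
```

Emit:
drive_tool --deltas '[{"slide": [0,0,0],"dr": [0,0,0]},{"slide": [0,0,0],"dr": [0,0,0]},{"slide": [0,0,0],"dr": [0,0,0]},{"slide": [0,0,0],"dr": [0,0,0]},{"slide": [0,0,0],"dr": [0,0,0]}]' --hand 0.4

```text
time_s: 44.85
tool_pos: [0.5818, -0.3872, 0.0367]
tool_rot: [2.712, 1.585, 0.0]
wrist_force: [0.0, -0.2, 1.9]
opening: 0.0556
```

Emit:
drive_tool --deltas '[{"slide": [0,0,1],"dr": [0,0,0]},{"slide": [0,0,3],"dr": [0,0,0]},{"slide": [0,0,4],"dr": [0,0,0]},{"slide": [0,0,3],"dr": [0,0,0]},{"slide": [0,0,0],"dr": [0,0,0]}]'

```text
time_s: 45.35
tool_pos: [0.5844, -0.3892, 0.1543]
tool_rot: [2.704, 1.58, 0.006]
wrist_force: [1.2, -0.5, 1.4]
opening: 0.0554
```

Emit:
drive_tool --deltas '[{"slide": [0.1,2.0,0],"dr": [0,0,-0.12]},{"slide": [0.1,4.1,0],"dr": [0,0,-0.14]},{"slide": [0.2,4.1,0],"dr": [0,0,-0.14]},{"slide": [0.2,4.1,0],"dr": [0,0,-0.14]},{"slide": [0.2,4.1,0],"dr": [0,0,-0.14]}]'

```text
time_s: 45.85
tool_pos: [0.589, -0.2014, 0.1459]
tool_rot: [-3.087, -0.58, 0.001]
wrist_force: [1.3, -0.8, -0.6]
opening: 0.0554
```

Emit:
drive_tool --deltas '[{"slide": [0.2,4.1,0],"dr": [0,0,-0.14]},{"slide": [0.2,4.1,0],"dr": [0,0,-0.14]},{"slide": [0.2,4.1,0],"dr": [0,0,-0.14]},{"slide": [0.2,4.1,0],"dr": [0,0,-0.14]},{"slide": [0.2,4.1,0],"dr": [0,0,-0.03]}]'

```text
time_s: 46.35
tool_pos: [0.599, 0.0036, 0.1461]
tool_rot: [3.123, -0.341, -0.001]
wrist_force: [0.7, 0.3, -0.9]
opening: 0.0554
```

Emit:
drive_tool --deltas '[{"slide": [0,0,0],"dr": [0,0,0]},{"slide": [0,0,0],"dr": [0,0,0]},{"slide": [0,0,0],"dr": [0,0,0]},{"slide": [0,0,0],"dr": [0,0,0]}]'

```text
time_s: 46.75
tool_pos: [0.5995, 0.0006, 0.1462]
tool_rot: [3.123, -0.335, -0.0]
wrist_force: [-0.6, -0.6, 0.3]
opening: 0.0552
```

Run:
```python
from h import *
top('u',.002)
```

```text
t 46.8 pos [599.5   0.6 146.3] jaw -102.25 z [-0. -0. -1.] F [ 0.7 -0.7 -0.3] open 55.6 q6 1.7
top [array([599.6,   1.4]), array([56.4, 33.4]), 77.2, 8870] z 0.1795 slope [-0.001 -0.001] rel [0.1 0.8] 33.2
```

View pics/u.png

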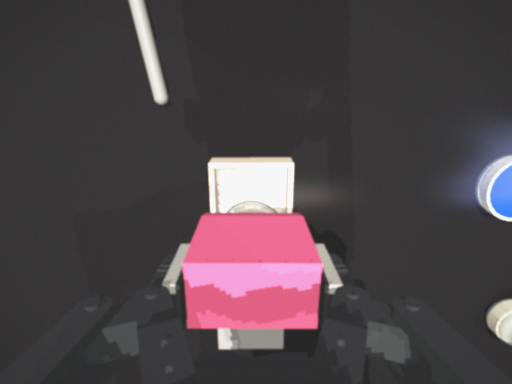

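Emit:
drive_tool --deltas '[{"slide": [-0.05,0.2,-2.0],"dr": [0,0,0.008]},{"slide": [0,0,-1.8],"dr": [0,0,0]},{"slide": [0,0,0],"dr": [0,0,0]},{"slide": [0,0,0],"dr": [0,0,0]},{"slide": [0,0,0],"dr": [0,0,0]}]'

```text
time_s: 47.3
tool_pos: [0.5999, 0.0034, 0.1097]
tool_rot: [-3.125, 0.321, -0.003]
wrist_force: [0.4, -0.3, -0.4]
opening: 0.0555
```

```bash
cat > m.py <<'E'
from h import *
top('v',.002)
im,d,c=grab('wrist'); P=world(c,d); o=state()
ty=np.array([-.9784,.2067]); tx=np.array([.2067,.9784]); C=np.array([.5416,.0148])
q=(P[...,:2]-C)@np.stack([tx,ty],1)*1000
m=(P[...,2]>.020)&(P[...,2]<.027)&(abs(q[...,0])<45)&(q[...,1]<-30)&(q[...,1]>-100)
print('rim y range',np.percentile(q[m][:,1],[1,3,50]),'x',np.percentile(q[m][:,0],[1,99]))
mm=m&(q[...,1]<-70); print('wall',np.percentile(q[mm][:,1],[2,50,98]))
print('tcp in tray',((np.array(o['tool_pos'][:2])-C)@np.stack([tx,ty],1))*1000)
E
python3 m.py
```

```text
t 47.35 pos [600.    3.5 109.8] jaw -101.73 z [ 0.002 -0.    -1.   ] F [-0.4 -1.1 -0.4] open 55.5 q6 1.7
top [array([599.6,   4.2]), array([56.3, 33.6]), 78.69, 8675] z 0.1435 slope [ 0.004 -0.001] rel [-0.4  0.7] 33.7
t 47.4 pos [600.    3.6 109.8] jaw -101.72 z [ 0.002 -0.    -1.   ] F [ 0.2  0.4 -0.3] open 55.5 q6 1.7
rim y range [-81.82979574 -81.7340218  -78.52441173] x [-36.97044083  36.72698539]
wall [-81.79152785 -79.55313544 -71.13908228]
tcp in tray [  1.14504717 -59.41977691]
```

View pics/v.png

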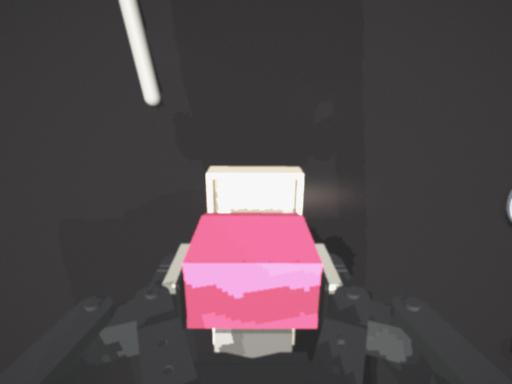

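Emit:
drive_tool --deltas '[{"slide": [-0.02,-0.1,-0.6],"dr": [0,0,-0.006]},{"slide": [0,0,-0.8],"dr": [0,0,0]},{"slide": [0,0,0],"dr": [0,0,0]},{"slide": [0,0,0],"dr": [0,0,0]},{"slide": [0,0,0],"dr": [0,0,0]}]'

```text
time_s: 47.9
tool_pos: [0.5989, 0.003, 0.0943]
tool_rot: [3.124, -0.329, -0.0]
wrist_force: [0.4, -0.6, 0.3]
opening: 0.0555
```

```bash
python3 m.py
```

```text
t 47.95 pos [599.    3.   94.5] jaw -102.04 z [ 0.  0. -1.] F [-0.9 -0.7 -0.8] open 55.6 q6 1.7
top [array([598.8,   3.8]), array([56.4, 33.5]), 77.63, 8734] z 0.1275 slope [ 0.001 -0.001] rel [-0.2  0.8] 33.0
t 48.0 pos [599.    2.9  94.6] jaw -102.04 z [ 0. -0. -1.] F [-0.2  0.1 -0.8] open 55.6 q6 1.7
rim y range [-81.85486151 -81.73152709 -78.73053552] x [-36.92590478  36.69462062]
wall [-81.81044009 -79.59934259 -71.06107805]
tcp in tray [  0.2760748 -58.6563707]
```

Emit:
drive_tool --deltas '[{"slide": [0.05,-0.02,-0.6],"dr": [0,0,0]},{"slide": [0,0,-0.6],"dr": [0,0,0]},{"slide": [0,0,0],"dr": [0,0,0]},{"slide": [0,0,0],"dr": [0,0,0]}]'

```text
time_s: 48.4
tool_pos: [0.5989, 0.0028, 0.0818]
tool_rot: [-3.124, 0.33, 0.002]
wrist_force: [0.6, 1.4, -0.3]
opening: 0.0556
```

Emit:
drive_tool --deltas '[{"slide": [0,0,-0.6],"dr": [0,0,0]},{"slide": [0,0,-0.6],"dr": [0,0,0]},{"slide": [0,0,0],"dr": [0,0,0]},{"slide": [0,0,0],"dr": [0,0,0]}]'

```text
time_s: 48.8
tool_pos: [0.599, 0.0028, 0.0699]
tool_rot: [-3.124, 0.33, 0.001]
wrist_force: [-0.2, 0.0, 0.4]
opening: 0.0554
```

Emit:
drive_tool --deltas '[{"slide": [0,0,-0.5],"dr": [0,0,0]},{"slide": [0,0,-0.5],"dr": [0,0,0]},{"slide": [0,0,0],"dr": [0,0,0]},{"slide": [0,0,0],"dr": [0,0,0]}]'

```text
time_s: 49.2
tool_pos: [0.5991, 0.0028, 0.06]
tool_rot: [3.124, -0.33, -0.001]
wrist_force: [-0.3, 0.2, 0.7]
opening: 0.0557
```

Emit:
drive_tool --deltas '[{"slide": [0.03,0,-0.4],"dr": [0,0,0]},{"slide": [0,0,-0.4],"dr": [0,0,0]},{"slide": [0,0,0],"dr": [0,0,0]},{"slide": [0,0,0],"dr": [0,0,0]}]'

```text
time_s: 49.6
tool_pos: [0.5995, 0.0028, 0.0521]
tool_rot: [-3.124, 0.33, 0.001]
wrist_force: [-0.8, 0.2, 0.5]
opening: 0.0555
```

Emit:
drive_tool --deltas '[{"slide": [0,0,-0.4],"dr": [0,0,0]},{"slide": [0,0,-0.4],"dr": [0,0,0]},{"slide": [0,0,0],"dr": [0,0,0]},{"slide": [0,0,0],"dr": [0,0,0]}]'

```text
time_s: 50.0
tool_pos: [0.5994, 0.0027, 0.0441]
tool_rot: [-3.124, 0.33, 0.001]
wrist_force: [-0.0, 0.2, -0.1]
opening: 0.0559
```

Emit:
drive_tool --deltas '[{"slide": [0,0,-0.2],"dr": [0,0,0]},{"slide": [0,0,0],"dr": [0,0,0]},{"slide": [0,0,0],"dr": [0,0,0]}]'

```text
time_s: 50.3
tool_pos: [0.5997, 0.0027, 0.0424]
tool_rot: [-3.124, 0.33, -0.0]
wrist_force: [0.5, 0.1, -0.4]
opening: 0.0557
```

Emit:
drive_tool --deltas '[{"slide": [0,0,-0.15],"dr": [0,0,0]},{"slide": [0,0,0],"dr": [0,0,0]},{"slide": [0,0,0],"dr": [0,0,0]}]'

```text
time_s: 50.6
tool_pos: [0.5996, 0.0028, 0.0408]
tool_rot: [-3.124, 0.33, 0.0]
wrist_force: [-0.2, -0.8, -0.9]
opening: 0.0552
```

Emit:
drive_tool --deltas '[{"slide": [0,0,-0.1],"dr": [0,0,0]},{"slide": [0,0,0],"dr": [0,0,0]},{"slide": [0,0,0],"dr": [0,0,0]}]'

```text
time_s: 50.9
tool_pos: [0.5999, 0.0027, 0.0406]
tool_rot: [3.124, -0.33, 0.001]
wrist_force: [-2.2, -0.5, 4.2]
opening: 0.055
```

Floor contact at 40.6 mm, as expected. I release and retreat.

Emit:
drive_tool --deltas '[{"slide": [0,0,0],"dr": [0,0,0]},{"slide": [0,0,0],"dr": [0,0,0]},{"slide": [0,0,0],"dr": [0,0,0]},{"slide": [0,0,0],"dr": [0,0,0]},{"slide": [0,0,0],"dr": [0,0,0]}]' --hand 1

```text
time_s: 51.4
tool_pos: [0.5996, 0.0027, 0.0398]
tool_rot: [-3.124, 0.33, 0.0]
wrist_force: [-0.2, 0.8, 0.0]
opening: 0.0854
```

Emit:
drive_tool --deltas '[{"slide": [0,0,2],"dr": [0,0,0]},{"slide": [0,0,4],"dr": [0,0,0]},{"slide": [0,0,4.5],"dr": [0,0,0]},{"slide": [0,0,4.5],"dr": [0,0,0]},{"slide": [0,0,2],"dr": [0,0,0]}]'

```text
time_s: 51.9
tool_pos: [0.6018, 0.0026, 0.2157]
tool_rot: [-3.124, 0.33, -0.011]
wrist_force: [0.8, -0.4, -0.7]
opening: 0.0859
```

Emit:
drive_tool --deltas '[{"slide": [0,0,0],"dr": [0,0,0]},{"slide": [0,0,0],"dr": [0,0,0]},{"slide": [0,0,0],"dr": [0,0,0]},{"slide": [0,0,0],"dr": [0,0,0]}]'

```text
time_s: 52.3
tool_pos: [0.5985, 0.0028, 0.2076]
tool_rot: [3.124, -0.33, -0.006]
wrist_force: [0.1, -0.0, 0.0]
opening: 0.0853
```

Run:
```python
from h import *
im,P=blocks('w',.066,.080); dish((.551,.012),.052,.064,r=.04)
out=[cv2.resize(im,(400,300))]
for n,(x,y) in dict(scene=(280,205),side=(255,185)).items():
    i,d,c=grab(n); out.append(cv2.resize(i[y-45:y+45,x-60:x+60],(400,300),interpolation=cv2.INTER_CUBIC))
    Q=world(c,d)
    if n=='scene': i2=i
save('w2',np.vstack([np.hstack(out[:2]),np.hstack([out[2],cv2.resize(i2,(400,300))])]))
```

```text
t 52.35 pos [598.7   2.8 207.9] jaw -102.05 z [-0.003  0.    -1.   ] F [-0.6  0.   0.2] open 85.1 q6 1.7
top [251. 180.] [array([600.3,   3.6]), array([56.1, 32.4]), 77.8, 2113] 0.0739
top [252. 278.] [array([496.1,  25.3]), array([56. , 50.7]), 77.84, 2438] 0.0738
circle 546.0 12.9 r 36.0 rect [array([548.8,  13. ]), array([59.5, 61.3]), 78.11, 2745] zmed 0.0576
```

View pics/w2.png

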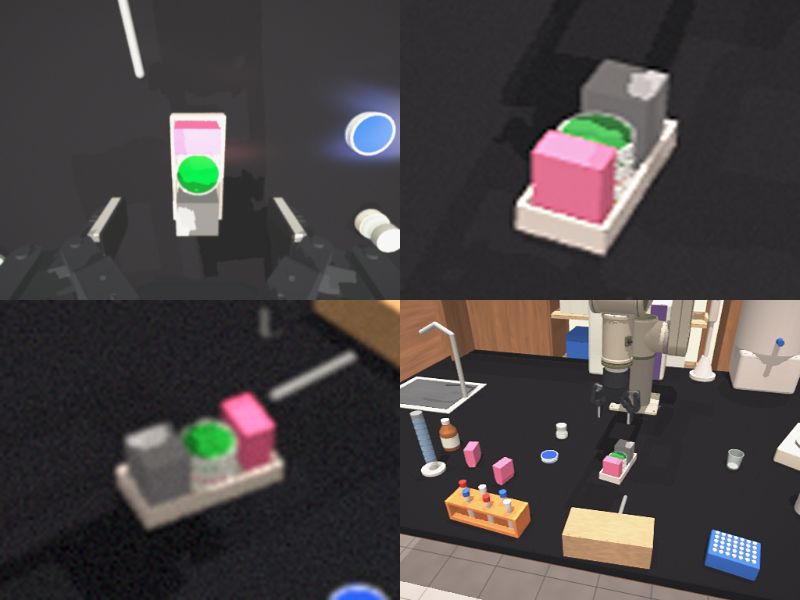

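Both blocks stand upright in their gaps, tops at 73.8–73.9 mm (seated = 74). The stack is between them and blue is untouched. One last check of the green dish, then I hand in.

Run:
```python
from h import *
look('x'); print(order.job_done())
```

```text
t 52.55 pos [599.4   2.7 209.3] jaw -102.04 z [-0.001  0.    -1.   ] F [ 0.  -0.4  0.8] open 85.4 q6 1.7
green col circ 551.5 12.2 27.0 z nan [253. 223.]
tray [array([542.5,  14.6]), array([ 74.2, 162.2]), 78.05, 1301]
the job is handed in; nothing more can be done
None
```

The three dishes are stacked on the tray's circle, amber, red, then green on top, and both foam blocks are standing in their gaps. I handed the job in at about 52.6 s with the gripper open and clear; no verdict was reported.

- **Stack:** amber was at (551.5, 12.1) mm, red at (551.6, 12.1) and green at (551.5, 12.2), so they are in line to within about half a mm. The stack sits about 1.3 mm off the circle's centre, towards the narrow gap.
- **Foam blocks:** the grey block's top measured 73.8 mm and the pink block's 73.9 mm, where 74 mm means seated on the floor. Both line up with the tray to about 0.2°. The pink one is the candidate nearest the base (r about 0.70 m; the others are at 0.77 and 0.79 m).
- **Blue dish:** it was never touched, and the last pictures show it in the same place.

**What went wrong or disagreed:**
- My first grasp of red closed over its lid with about 9 N. The dish had not moved when I looked again, and I regripped it lower.
- The last circle fit on the green dish's rim picked up part of the grey block (r = 36 mm), so I relied on the colour-based fit, which agreed with the earlier measurements.
- The tray and rim positions differed by up to 1 mm between wrist views.

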